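Put the mixed-up measuring pieces back on their own station plates

ROBOT

A 6-joint arm with a two-finger parallel gripper is mounted at the origin on a cart in front of the work surface, level with it; the furniture and walls round the work are solid. World frame = base frame: x ahead of the robot, y to its left, z up, the work surface at z = 0. Lengths are in mm, angles in rad, forces in N, time in s.
With the tool pointing down it reaches from about 425 to 950 mm from the base axis. Payload 14.7 kg.
Tool frame: the origin (TCP) lies between the finger pads; the fingertips stand 8 mm ahead of it and the grasp point (between the pads) lies 11 mm behind it; z points along the fingers, x is the direction in which the jaws open and shut, and the axes are right-handed (so a half turn about z gives the same grasp; the last joint's range is limited). The gripper opens to 85 mm and grips with 20 to 120 N. Pads are 22 mm wide; open, the fingers measure 114 mm over their backs; the gripper's body (76 mm by 85 mm) begins 54 mm behind the grasp point. The pads swing forward as they close: fully open they stand 13 mm farther back than shut.
Start: joints at [1.173, 0.48, 1.596, -0, 1.065, -0.047], TCP at [223.348, 610.416, 205.997] pointing down, gripper open.
Joint ranges: [-2.75, 2.75], [-0.82, 2.05], [0.23, 2.67], [-1.56, 4.7], [0.09, 2.69], [-2.92, 2.92]. Speed limits (rad/s): [1.89, 1.89, 2.39, 3.01, 3.01, 3.01].

INTERFACE

Orientations are given as a rotation vector (axis times angle).
In Python, from plant import arm gives the robot as it stands. The module is installed in compiled form; this text tells all that it offers.
- The arm moves only by the tool drive_tool, never from a script. Its argument "commands" is a list of rows, each an object with "linear": the shift along the tool's x, y, z in mm, a list of three; "turn": the turn, a rotation vector about the tool's x, y, z in rad, a list of three; "grip": the opening, from -1 (shut) to 1 (fully open), so that 0 is half open. A call has 1 to 5 rows; each row shifts and turns the commanded pose from where the row before left it, along the tool's axes as they then stand; what a row does not reach is not made up. A row lasts 1/10 s, in which the tool goes at most 50 mm and 8.59 degrees, less where a joint would pass 70% of its speed; a pose out of reach is approached as far as the arm can. A call with a gripper value outside its range is refused whole. The fingers move at their own pace and stop on an object; the grip force is fixed at half the most. Time passes only in rows, so rows that do not move let the fingers close. It gives the time, the measured TCP pose, the force and the opening at its end, in the units of the state.
- arm.sense(): the state, without advancing time (a new reading comes with each control period).
- arm.snapshot(name): name is "scene" or "top" or "wrist"; returns (picture, depth): 384x512x3 uint8, blue, green, red; 384x512 float32, mm along the optical axis (not along the pixel's ray), 0 where there is no reading.
- arm.camera_params(name): a dict with "intrinsics" (3x3 intrinsics, pixels), "cam_to_world" (4x4, takes a point from camera to world coordinates). Camera axes: x right, y down, z forward; pixel columns grow to the right and rows downward; lengths in mm; the calibration is good to about 2 mm. A picture is of the moment at which its call begins: read the wrist's pose just before it. camera_params takes no time and is no camera call; for the wrist camera it gives the pose at the moment of the call.
- arm.close_job(): hands the job in, once; it reports no verdict.
The state is a dict: "clock": time; "qpos": joint angles; "dq": joint speeds; "joint_torque": joint torques, N m; "position": TCP position; "tcp_rot": TCP orientation; "wrist_force": force on the tool from outside, world axes, zero at the start; "wrist_torque": the same for the moment, N m; "opening": opening from 0.0 (shut) to 1.0 (fully open).
Only numpy, scipy, OpenCV 4.12 (cv2) and the standard library are available. Lean on these libraries where they do the work, as an engineer would, in place of code of your own. Each camera call takes 0.05 s, during which the arm holds its last target. There are 200 camera calls.

TASK

The four pieces for the next measuring run stand on one another's station plates. Put each upright in the middle of its own plate: the finned electrode on blue, the stepped electrode on red, the vee block on yellow, the orange resin block on green. The grey plate is free for parking a piece meanwhile; leave the steel setting ring where it lies.

Things in the scene. Friction and masses are not known exactly. Their poses are not given: they have to be found in the camera images.
- finned_centre (a point): graphite electrode with three thin upright parallel fins, black, on a grey steel clamping pallet. 52 x 52 mm at the foot, 65 mm tall, 0.5 to 0.75 kg. The pallet has a 52 mm square foot flange 8 mm thick; its body, the part to grasp, is a 49 mm square block from 13 to 47 mm above the underside, with flat sides square to x and y; the fins rise above it. This point lies half-way up (32.5 mm above the underside), on the middle axis; z up.
- stepped_centre (a point): graphite electrode shaped as a stepped pyramid with a small round stud on top, black, on a grey steel clamping pallet. 52 x 52 mm at the foot, 71 mm tall, 0.5 to 0.75 kg. The pallet has a 52 mm square foot flange 8 mm thick; its body, the part to grasp, is a 49 mm square block from 13 to 44 mm above the underside, with flat sides square to x and y; the narrower black steps rise above it. This point lies half-way up (35.5 mm above the underside), on the middle axis; z up.
- vee_centre (a point): plain light-grey steel vee block with a wide V groove in its top, 32 mm (x) by 50 mm (y), 38 mm tall, about 0.3 kg; grasp it across its 32 mm width (x). This point lies half-way up (19 mm above the underside), in the middle; z up.
- resin_centre (a point): offcut of orange resin board, a block 26 mm (x) by 60 mm (y), 30 mm tall, with one bevelled upper corner, about 0.05 kg; grasp it across its 26 mm width (x). This point lies half-way up (15 mm above the underside), in the middle; z up.
- blue_top (a point): the blue station plate: a square plate 86 x 86 mm, 8 mm thick, screwed down to the granite, flat on top, with a thin white 62 mm square line frame round its middle. The station of the finned electrode. This point is the middle of its upper face (8 mm above the granite); z up, x and y along its sides.
- red_top (a point): the red station plate: a square plate 86 x 86 mm, 8 mm thick, screwed down to the granite, flat on top, with a thin white 62 mm square line frame round its middle. The station of the stepped electrode. This point is the middle of its upper face (8 mm above the granite); z up, x and y along its sides.
- yellow_top (a point): the yellow station plate: a square plate 86 x 86 mm, 8 mm thick, screwed down to the granite, flat on top, with a thin white 62 mm square line frame round its middle. The station of the vee block. This point is the middle of its upper face (8 mm above the granite); z up, x and y along its sides.
- green_top (a point): the green station plate: a square plate 86 x 86 mm, 8 mm thick, screwed down to the granite, flat on top, with a thin white 62 mm square line frame round its middle. The station of the orange resin block. This point is the middle of its upper face (8 mm above the granite); z up, x and y along its sides.
- grey_top (a point): the grey station plate: a square plate 86 x 86 mm, 8 mm thick, screwed down to the granite, flat on top, with a thin white 62 mm square line frame round its middle. The free spot: it starts empty and may be used for parking. This point is the middle of its upper face (8 mm above the granite); z up, x and y along its sides.
- gauge_ring: bystander: pale bright steel setting ring with a 40 mm hole, 72 mm across, 22 mm high, lying flat and loose on the granite among the plates; leave it where it lies. Origin at the middle of its underside.

How it is judged:
By the outcome, as a careful person would: the job done as asked, in the order asked, and still so for the second after the job is handed in, with the robot touching nothing.
It also fails if it takes over 128 s, if anything falls off the work surface, if the arm or the gripper's body presses on something with over 40 N, if the wrist force passes 120 N, or if a joint passes its speed limit or range.

## Working session

There is one attempt and no reset: what is moved stays moved. The work goes in short steps, Python scripts to look and compute and a tool call to move; the robot and the scene stay as the last step left them, time stands still between calls to the robot, and variables do not carry over. Pictures are saved under pics/ and viewed, about 12 in all and at most 16, crops included, and the job is handed in when it is done.

Besides the shell and the picture viewer there is one more tool, called as name(argument=value, ...) on one line, values as JSON. drive_tool: Moves the arm, as the interface text tells. Its arguments: {"type":"object","properties":{"commands":{"type":"array","items":{"type":"object","properties":{"linear":{"type":"array","items":{"type":"number"}},"turn":{"type":"array","items":{"type":"number"}},"grip":{"type":"number"}}}}},"required":["commands"]}

```bash
mkdir -p pics; cat > h.py <<'E'
import numpy as np, cv2
from plant import arm
def cloud(name):
    P=arm.camera_params(name); im,d=arm.snapshot(name)
    K=np.array(P["intrinsics"]);T=np.array(P["cam_to_world"])
    v,u=np.mgrid[:384,:512]
    c=np.stack([(u-K[0,2])/K[0,0]*d,(v-K[1,2])/K[1,1]*d,d],-1)
    w=c@T[:3,:3].T+T[:3,3]; w[d<=0]=np.nan
    return im,d,w
E
python3 - <<'E'
from h import *
for n in ("top","scene"):
    im,d,w=cloud(n); np.savez(n,im=im,d=d,w=w); cv2.imwrite(f"pics/{n}0.png",im)
    P=arm.camera_params(n); print(n,np.round(P["cam_to_world"],3),P["intrinsics"])
s=arm.sense(); print(s)
E
```

```text
top [[ 1.43000e-01 -9.60000e-01  2.40000e-01  3.14956e+02]
 [-9.90000e-01 -1.37000e-01  4.10000e-02 -1.62757e+02]
 [-6.00000e-03 -2.44000e-01 -9.70000e-01  8.79263e+02]
 [ 0.00000e+00  0.00000e+00  0.00000e+00  1.00000e+00]] [[420.68639618   0.         253.15038305]
 [  0.         420.68639618 185.9428144 ]
 [  0.           0.           1.        ]]
scene [[-7.56000e-01 -4.63000e-01  4.62000e-01  1.05478e+02]
 [-6.54000e-01  5.14000e-01 -5.56000e-01  3.07891e+02]
 [ 2.00000e-02 -7.22000e-01 -6.91000e-01  6.57025e+02]
 [ 0.00000e+00  0.00000e+00  0.00000e+00  1.00000e+00]] [[450.30461484   0.         248.9552424 ]
 [  0.         450.30461484 191.48905162]
 [  0.           0.           1.        ]]
{'clock': 0.1, 'qpos': array([ 1.17342552e+00,  4.80749492e-01,  1.59679949e+00, -2.40586148e-06,
        1.06507265e+00, -4.66109881e-02]), 'dq': array([ 0.00151314, -0.00230613, -0.00177005,  0.00199183,  0.00157328,
       -0.00116225]), 'joint_torque': array([-4.04304046e-04, -9.52242208e+01, -4.31045616e+01, -1.93248529e-04,
        5.17162334e-03,  8.60138414e-06]), 'position': array([223.18924836, 610.07937054, 205.45354941]), 'tcp_rot': array([ 2.57451416e+00,  1.79944870e+00, -1.36449445e-03]), 'wrist_force': array([-0.05033204, -0.32479295,  0.08115183]), 'wrist_torque': array([-0.02333142, -0.00951986,  0.03165293]), 'opening': 0.9965215292215568}
```

View pics/top0.png

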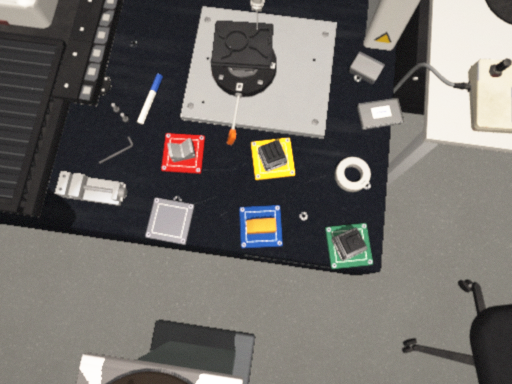

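View pics/scene0.png

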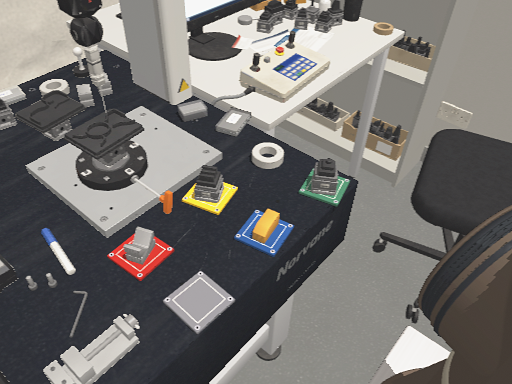

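The top view shows the vee block on red (183,152), finned on yellow (272,155), resin on blue (261,226) and stepped on green (350,243). Grey (170,220) is empty and the ring is at (353,174). The plan is resin→grey, finned→blue, vee→yellow, stepped→red, resin→green. Next I measure the plates and pieces.

```bash
cat > m.py <<'E'
from h import *
def rect(p):
    (c,s,a)=cv2.minAreaRect(p.astype(np.float32)); return np.round(c,1),np.round(s,1),round((a+45)%90-45,1)
seeds={"top":dict(red=(183,152),yellow=(272,157),blue=(261,226),green=(350,243),grey=(170,220)),
 "scene":dict(red=(140,252),yellow=(209,193),blue=(265,230),green=(326,183),grey=(199,299))}
for n in ("top","scene"):
    z=np.load(n+".npz"); w=z["w"]; hsv=cv2.cvtColor(z["im"],cv2.COLOR_BGR2HSV); 
    g=w[...,2]; print(n,"ground med", np.round(np.nanmedian(g[(w[...,0]>500)&(w[...,0]<750)&(abs(w[...,1])<250)]),1))
    for k,(u,v) in seeds[n].items():
        c=w[v,u,:2]; near=np.hypot(w[...,0]-c[0],w[...,1]-c[1])<75
        pl=near&(g>4.5)&(g<12.5)
        lab=cv2.connectedComponents(pl.astype(np.uint8))[1]
        b=np.bincount(lab[pl]).argmax(); P=w[lab==b]
        print(k,"plate",rect(P[:,:2]),"z",np.round(np.median(P[:,2]),1))
        ob=near&(g>16)&(g<95)
        if ob.sum()>30:
            Q=w[ob]; print("   obj n",len(Q),"all",rect(Q[:,:2]),"zmax",np.round(np.percentile(Q[:,2],99),1))
            t=Q[Q[:,2]>np.percentile(Q[:,2],99)-6]; print("   top",rect(t[:,:2]))
E
python3 m.py
```

```text
top ground med 3.1
red plate (array([584.6,  36.6]), array([87.2, 89.5]), 3.0) z 9.4
   obj n 445 all (array([583.1,  35.4]), array([33.1, 50.5]), 20.0) zmax 49.7
   top (array([582.6,  35.5]), array([32.2, 49.9]), 20.4)
yellow plate (array([ 600.5, -158.9]), array([87.4, 87.4]), 15.3) z 9.3
   obj n 641 all (array([ 598.3, -158.6]), array([49.9, 52.7]), 27.3) zmax 75.2
   top (array([ 599.3, -156. ]), array([30.1, 28. ]), 28.3)
blue plate (array([ 449.7, -153.1]), array([89.4, 90.9]), 10.4) z 9.4
   obj n 413 all (array([ 447.1, -154.8]), array([26.9, 59.2]), 10.7) zmax 42.1
   top (array([ 447.3, -158.1]), array([26. , 52.5]), 11.2)
green plate (array([ 435.2, -339.2]), array([86. , 89.6]), 13.8) z 9.6
   obj n 740 all (array([ 434.9, -333.9]), array([52., 50.]), 32.1) zmax 81.1
   top (array([ 433.5, -336.2]), array([21.7, 24.3]), 24.7)
grey plate (array([434.2,  38.1]), array([89.5, 86.3]), -2.3) z 9.5
scene ground med 0.0
red plate (array([583.2,  39. ]), array([89.4, 86.4]), 5.5) z 7.2
   obj n 668 all (array([582.1,  37.4]), array([33.5, 52.4]), 21.3) zmax 46.3
   top (array([582.5,  37.9]), array([32.5, 51.5]), 20.8)
yellow plate (array([ 599. , -156.6]), array([86.7, 87.8]), 14.8) z 7.1
   obj n 757 all (array([ 605.9, -131.2]), array([108.9,  49.1]), -33.9) zmax 71.9
   top (array([ 598.5, -152.8]), array([30.8, 30.8]), 29.1)
blue plate (array([ 448. , -151.5]), array([86.3, 88.3]), 11.2) z 7.1
   obj n 496 all (array([ 445.8, -152. ]), array([26.8, 62. ]), 11.2) zmax 39.3
   top (array([ 446.5, -155.6]), array([26.5, 54.6]), 10.6)
green plate (array([ 434.2, -336.3]), array([85.8, 89.4]), 13.6) z 7.0
   obj n 725 all (array([ 432.9, -330.8]), array([51.9, 50.1]), 29.9) zmax 78.1
   top (array([ 431.3, -332.5]), array([18.2, 22.5]), 30.6)
grey plate (array([433.2,  38.8]), array([86.3, 87.3]), -2.6) z 7.2
```

```bash
python3 - <<'E'
from h import *
w=np.concatenate([np.load(n+".npz")["w"].reshape(-1,3) for n in("top","scene")]); w=w[~np.isnan(w[:,0])]
print("max z, rows x 350.., cols y 700..-450 step 50")
print("      ",*[f"{y:4d}" for y in range(650,-451,-50)])
for x in range(300,900,50):
    r=[]
    for y in range(650,-451,-50):
        m=(abs(w[:,0]-x)<25)&(abs(w[:,1]-y)<25); r.append(f"{w[m,2].max():4.0f}" if m.sum()>5 else "   .")
    print(x,"  ",*r)
z=np.load("scene.npz");u,v=166,203;print("orange tip",z["w"][198:212:4,163:170:3].round(0).tolist())
for n in("top","scene"):
    W=np.load(n+".npz")["w"]
    for k,c in dict(vee=(582.5,36.5),resin=(446.5,-154)).items():
        p=W[(np.hypot(W[...,0]-c[0],W[...,1]-c[1])<45)&(W[...,2]>16)][:,:2]
        e,V=np.linalg.eigh(np.cov(p.T)); a=np.degrees(np.arctan2(V[1,0],V[0,0])); print(n,k,"width axis deg",round((a+90)%180-90,1))
E
```

```text
max z, rows x 350.., cols y 700..-450 step 50
        650  600  550  500  450  400  350  300  250  200  150  100   50    0  -50 -100 -150 -200 -250 -300 -350 -400 -450
300    -771 -768 -766 -768 -770 -770 -770 -767 -765 -770 -768 -766 -769 -770 -767 -771 -768 -767 -767 -766 -768 -768 -768
350    -770 -770 -768 -768 -769 -766 -769 -766 -768 -769 -768 -768 -769 -770 -767 -765 -765 -769 -770 -768 -767 -768 -769
400    -767 -769 -770 -141  -56   43   50   32    6    5    6   13   14   14    7   15   14   14    6   67   77   14 -769
450    -771 -767 -771 -771 -771   50   51   41   45   43   41   12   14   14    6   30   43   42    6   76   83   12 -770
500       .    .    .    .    .   51   51   41   45   42   39    8   13   10    6   13   14   13    7    6   13    5 -770
550       .    .    .    .    .   51   53   33    6    8    8   12   50   45    5   10   57   13    6   28   28    5 -773
600       .    .    .    .   49   51   52   32    5    5   10   13   51   52   61   57   78   58    8   27   27    5    .
650       .    .    .    .   51   51   54  104  105  100   24    6   27   26  
[... 234 characters left out ...]
 26  127  134  137  126   28   27    7   23   25   23
800       .    .    .   75  136  138  118  104  104  101    6    6   27  133  374  372  124   27   28   31   31   18    .
850       .    .    6    9   10  133  127  106  105  100    6    6   26  126  366  333   47   26   27   32   33   29    .
orange tip [[[627.0, -60.0, 43.0], [619.0, -62.0, 48.0], [614.0, -64.0, 50.0]], [[625.0, -58.0, 36.0], [618.0, -59.0, 40.0], [614.0, -63.0, 39.0]], [[626.0, -56.0, 25.0], [617.0, -57.0, 30.0], [614.0, -62.0, 29.0]], [[625.0, -54.0, 17.0], [616.0, -55.0, 22.0], [615.0, -61.0, 18.0]]]
top vee width axis deg 20.8
top resin width axis deg 10.6
scene vee width axis deg 19.9
scene resin width axis deg 8.2
```

```bash
cat > p.py <<'E'
"""python3 p.py x y z yaw n [x y z yaw n ...]: rows to go from the present pose through via points"""
import sys; from h import *
from scipy.spatial.transform import Rotation as R
s=arm.sense(); p=s["position"]; M=R.from_rotvec(s["tcp_rot"]).as_matrix()
yaw=np.degrees(np.arctan2(M[1,0],M[0,0])); print("t",round(s["clock"],2),"pos",p.round(1),"yaw",round(yaw,1),"tilt",M[:,2].round(3),"F",s["wrist_force"].round(1),"open",round(s["opening"],3),"q6",s["qpos"][5].round(2))
a=np.array([float(v) for v in sys.argv[1:]]).reshape(-1,5)
for x,y,z,ps,n in a:
    n=int(n); st=(np.array([x,y,z])-p)/n; d=((ps-yaw+180)%360-180)/n; print("->",x,y,z,ps,"step",np.linalg.norm(st).round(0))
    for i in range(n):
        c,k=np.cos(np.radians(yaw)),np.sin(np.radians(yaw))
        print("  ",[round(c*st[0]+k*st[1]),round(k*st[0]-c*st[1]),round(-st[2])] if n>1 else [round(c*st[0]+k*st[1],1),round(k*st[0]-c*st[1],1),round(-st[2],1)],"turn",round(-np.radians(d),3)); yaw+=d
    p=np.array([x,y,z])
E
python3 p.py 500 250 240 10 10 440 -130 250 10 10
python3 - <<'E'
from h import *
from scipy.spatial.transform import Rotation as R
s=arm.sense();T=arm.camera_params("wrist")["cam_to_world"];T=np.array(T)
M=R.from_rotvec(s["tcp_rot"]).as_matrix();print((M.T@(T[:3,3]-s["position"])).round(1),(M.T@T[:3,:3]).round(2),arm.camera_params("wrist")["intrinsics"])
E
```

```text
t 0.1 pos [223.2 610.1 205.5] yaw 69.9 tilt [-0.    -0.001 -1.   ] F [-0.1 -0.3  0.1] open 0.997 q6 -0.05
-> 500.0 250.0 240.0 10.0 step 46.0
   [-24, 38, -3] turn 0.105
   [-20, 41, -3] turn 0.105
   [-16, 43, -3] turn 0.105
   [-11, 44, -3] turn 0.105
   [-7, 45, -3] turn 0.105
   [-2, 45, -3] turn 0.105
   [3, 45, -3] turn 0.105
   [8, 45, -3] turn 0.105
   [12, 44, -3] turn 0.105
   [17, 42, -3] turn 0.105
-> 440.0 -130.0 250.0 10.0 step 38.0
   [-13, 36, -1] turn -0.0
   [-13, 36, -1] turn -0.0
   [-13, 36, -1] turn -0.0
   [-13, 36, -1] turn -0.0
   [-13, 36, -1] turn -0.0
   [-13, 36, -1] turn -0.0
   [-13, 36, -1] turn -0.0
   [-13, 36, -1] turn -0.0
   [-13, 36, -1] turn -0.0
   [-13, 36, -1] turn -0.0
[ 1.000e-01 -7.950e+01 -1.683e+02] [[ 1.   -0.   -0.  ]
 [ 0.    0.95  0.31]
 [ 0.   -0.31  0.95]] [[265.22671869   0.         255.94967514]
 [  0.         265.22671869 189.69229619]
 [  0.           0.           1.        ]]
```

drive_tool(commands=[{"linear": [-24,38,-3],"turn": [0,0,0.105],"grip": 1},{"linear": [-20,41,-3],"turn": [0,0,0.105],"grip": 1},{"linear": [-16,43,-3],"turn": [0,0,0.105],"grip": 1},{"linear": [-11,44,-3],"turn": [0,0,0.105],"grip": 1},{"linear": [-7,45,-3],"turn": [0,0,0.105],"grip": 1}])

```text
clock: 0.6
position: [362.6, 428.6, 220.9]
tcp_rot: [2.956, 1.064, -0.0]
wrist_force: [1.1, 0.9, -0.4]
opening: 0.996
```

drive_tool(commands=[{"linear": [-2,45,-3],"turn": [0,0,0.105],"grip": 1},{"linear": [3,45,-3],"turn": [0,0,0.105],"grip": 1},{"linear": [8,45,-3],"turn": [0,0,0.105],"grip": 1},{"linear": [12,44,-3],"turn": [0,0,0.105],"grip": 1},{"linear": [17,42,-3],"turn": [0,0,0.105],"grip": 1}])

```text
clock: 1.1
position: [500.7, 248.6, 236.0]
tcp_rot: [3.131, 0.26, -0.0]
wrist_force: [-0.4, 0.4, 0.4]
opening: 0.995
```

drive_tool(commands=[{"linear": [-13,36,-1],"turn": [0,0,0],"grip": 1},{"linear": [-13,36,-1],"turn": [0,0,0],"grip": 1},{"linear": [-13,36,-1],"turn": [0,0,0],"grip": 1},{"linear": [-13,36,-1],"turn": [0,0,0],"grip": 1},{"linear": [-13,36,-1],"turn": [0,0,0],"grip": 1}])

```text
clock: 1.6
position: [465.7, 60.5, 240.9]
tcp_rot: [3.13, 0.267, -0.0]
wrist_force: [0.5, 0.0, 0.9]
opening: 1.002
```

drive_tool(commands=[{"linear": [-13,36,-1],"turn": [0,0,0],"grip": 1},{"linear": [-13,36,-1],"turn": [0,0,0],"grip": 1},{"linear": [-13,36,-1],"turn": [0,0,0],"grip": 1},{"linear": [-13,36,-1],"turn": [0,0,0],"grip": 1},{"linear": [-13,36,-1],"turn": [0,0,0],"grip": 1}])

```text
clock: 2.1
position: [432.1, -127.9, 246.0]
tcp_rot: [-3.13, -0.267, 0.0]
wrist_force: [0.8, -0.0, -0.4]
opening: 1.002
```

```bash
cat > mm.py <<'E'
"""python3 mm.py cam tag : measure plates (z~8) and what stands on them"""
import sys; from h import *
def rect(p):
    (c,s,a)=cv2.minAreaRect(p.astype(np.float32))
    if s[0]>s[1]: s=s[::-1]; a+=90      # angle of the short side
    return np.round(c,1),np.round(s,1),round((a+90)%180-90,1)
n,tag=sys.argv[1:3]; im,d,w=cloud(n); cv2.imwrite(f"pics/{n}_{tag}.png",im); np.savez(f"{n}_{tag}",im=im,w=w)
for k,c in dict(red=(584,38),yellow=(600,-158),blue=(449,-152),green=(435,-338),grey=(434,38.5)).items():
    g=w[...,2]; r=np.hypot(w[...,0]-c[0],w[...,1]-c[1])
    pl=(r<68)&(g>4.5)&(g<13)
    if pl.sum()<200: continue
    lab=cv2.connectedComponents(pl.astype(np.uint8))[1]; P=w[lab==np.bincount(lab[pl]).argmax()]
    print(k,"plate",*rect(P[:,:2]),"z",np.median(P[:,2]).round(1))
    Q=w[(r<52)&(g>17)&(g<100)]
    if len(Q)>30:
        zm=np.percentile(Q[:,2],99); print("   obj",*rect(Q[:,:2]),"zmax",zm.round(1)," topface",*rect(Q[Q[:,2]>zm-5][:,:2]))
E
python3 mm.py wrist a
```

```text
red plate [583.   37.3] [86.2 86.9] -86.2 z 8.2
   obj [581.5  36.5] [33.2 50. ] 21.3 zmax 47.4  topface [581.5  36.5] [32.2 50.1] 20.9
yellow plate [ 598.2 -157.8] [86.  86.4] -75.2 z 8.3
   obj [ 596.9 -157.6] [50.  51.5] 26.2 zmax 73.7  topface [ 597.6 -155. ] [28.  30.3] -61.1
blue plate [ 447.3 -152.2] [86.1 86.2] 11.0 z 8.3
   obj [ 445.  -153.3] [25.7 60. ] 11.6 zmax 40.0  topface [ 446.1 -158.5] [25.7 49.4] 11.7
green plate [ 433.  -337.1] [85.7 86. ] -76.2 z 8.5
   obj [ 433.7 -331.6] [49.9 50.8] 32.8 zmax 79.7  topface [ 428.9 -333.9] [11.2 19.3] 68.9
grey plate [432.3  37.3] [85.9 86. ] 87.6 z 8.2
```

View pics/wrist_a.png

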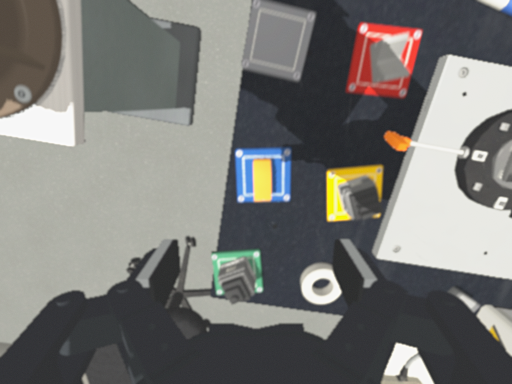

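The wrist view shows resin on blue at (262,180), vee on red (390,55), finned on yellow (357,197), stepped on green (237,277), grey empty (280,40) and the ring at (320,285). All plates fit 86×86 at z 8, within 1–2 mm of the other cameras. I go for the resin first.

```bash
python3 p.py 446 -153.5 80 11.3 5 446 -153.5 18 11.3 2
```

```text
t 2.15 pos [ 431.7 -132.2  246.2] yaw 9.7 tilt [-0.    -0.002 -1.   ] F [ 0.4 -2.2  0.2] open 0.999 q6 -0.53
-> 446.0 -153.5 80.0 11.3 step 34.0
   [2, 5, 33] turn -0.006
   [2, 5, 33] turn -0.006
   [2, 5, 33] turn -0.006
   [2, 5, 33] turn -0.006
   [2, 5, 33] turn -0.006
-> 446.0 -153.5 18.0 11.3 step 31.0
   [0, 0, 31] turn -0.0
   [0, 0, 31] turn -0.0
```

drive_tool(commands=[{"linear": [2,5,33],"turn": [0,0,-0.006],"grip": 1},{"linear": [2,5,33],"turn": [0,0,-0.006],"grip": 1},{"linear": [2,5,33],"turn": [0,0,-0.006],"grip": 1},{"linear": [2,4,33],"turn": [0,0,-0.006],"grip": 1},{"linear": [0,0,0],"turn": [0,0,0],"grip": 0.2}])

```text
clock: 2.65
position: [441.8, -143.1, 110.9]
tcp_rot: [-3.124, -0.304, 0.009]
wrist_force: [0.3, -1.1, -0.3]
opening: 0.852
```

```bash
python3 p.py 446 -153.5 60 11.3 1 446 -153.5 18 11.3 2; python3 mm.py wrist b | grep -A1 blue
```

```text
t 2.65 pos [ 441.8 -143.1  110.9] yaw 11.1 tilt [-0.006  0.002 -1.   ] F [ 0.3 -1.1 -0.3] open 0.852 q6 -0.57
-> 446.0 -153.5 60.0 11.3 step 52.0
   [np.float64(2.1), np.float64(11.0), np.float64(50.9)] turn -0.003
-> 446.0 -153.5 18.0 11.3 step 21.0
   [0, 0, 21] turn -0.0
   [0, 0, 21] turn -0.0
blue plate [ 447.6 -152.5] [86.2 86.4] 11.0 z 8.4
   obj [ 445.2 -153.2] [25.7 60.3] 11.4 zmax 39.7  topface [ 446.  -157.8] [25.4 51. ] 11.9
```

```bash
python3 p.py 446 -153.5 60 11.3 2
```

```text
t 2.7 pos [ 442.7 -143.2  112.8] yaw 11.1 tilt [-0.004  0.002 -1.   ] F [0.7 0.5 0.5] open 0.778 q6 -0.57
-> 446.0 -153.5 60.0 11.3 step 27.0
   [1, 5, 26] turn -0.002
   [1, 5, 26] turn -0.002
```

drive_tool(commands=[{"linear": [1,5,26],"turn": [0,0,-0.002],"grip": 0.2},{"linear": [1,5,26],"turn": [0,0,-0.002],"grip": 0.2},{"linear": [0,0,0],"turn": [0,0,0],"grip": 0.2},{"linear": [0,0,0],"turn": [0,0,0],"grip": 0.2}])

```text
clock: 3.1
position: [448.3, -153.1, 63.4]
tcp_rot: [3.126, 0.31, 0.0]
wrist_force: [0.6, 0.1, 0.1]
opening: 0.6
```

```bash
python3 p.py 446 -153.5 18 11.3 1
```

```text
t 3.1 pos [ 448.3 -153.1   63.4] yaw 11.3 tilt [ 0. -0. -1.] F [0.6 0.1 0.1] open 0.6 q6 -0.59
-> 446.0 -153.5 18.0 11.3 step 45.0
   [np.float64(-2.3), np.float64(-0.1), np.float64(45.4)] turn 0.001
```

drive_tool(commands=[{"linear": [-2,0,10],"turn": [0,0,0],"grip": 0.2},{"linear": [0,0,18],"turn": [0,0,0],"grip": 0.2},{"linear": [0,0,17],"turn": [0,0,0],"grip": 0.2},{"linear": [0,0,0],"turn": [0,0,0],"grip": 0.2},{"linear": [0,0,0],"turn": [0,0,0],"grip": 0.2}])

```text
clock: 3.6
position: [446.0, -153.5, 17.6]
tcp_rot: [3.126, 0.311, 0.0]
wrist_force: [0.5, 1.3, -0.5]
opening: 0.6
```

drive_tool(commands=[{"linear": [0,0,0],"turn": [0,0,0],"grip": -1},{"linear": [0,0,0],"turn": [0,0,0],"grip": -1},{"linear": [0,0,0],"turn": [0,0,0],"grip": -1},{"linear": [0,0,0],"turn": [0,0,0],"grip": -1},{"linear": [0,0,0],"turn": [0,0,0],"grip": -1}])

```text
clock: 4.1
position: [446.0, -153.6, 17.1]
tcp_rot: [3.126, 0.311, 0.0]
wrist_force: [0.2, -0.0, -0.6]
opening: 0.001
```

```bash
python3 p.py 446 -153.5 118 11.3 3 433.5 37 120 -2.5 6 433.5 37 20 -2.5 4
```

```text
t 4.1 pos [ 446.  -153.6   17.1] yaw 11.3 tilt [ 0. -0. -1.] F [ 0.2 -0.  -0.6] open 0.001 q6 -0.59
-> 446.0 -153.5 118.0 11.3 step 34.0
   [0, 0, -34] turn 0.0
   [0, 0, -34] turn 0.0
   [0, 0, -34] turn 0.0
-> 433.5 37.0 120.0 -2.5 step 32.0
   [4, -32, 0] turn 0.04
   [3, -32, 0] turn 0.04
   [2, -32, 0] turn 0.04
   [0, -32, 0] turn 0.04
   [-1, -32, 0] turn 0.04
   [-2, -32, 0] turn 0.04
-> 433.5 37.0 20.0 -2.5 step 25.0
   [0, 0, 25] turn -0.0
   [0, 0, 25] turn -0.0
   [0, 0, 25] turn -0.0
   [0, 0, 25] turn -0.0
```

The jaws shut fully, so nothing is held. I look before moving.

```bash
python3 mm.py wrist c; python3 mm.py top c | grep -A1 blue; python3 - <<'E'
import cv2,numpy as np
a=cv2.imread("pics/wrist_c.png"); b=cv2.imread("pics/top_c.png")[180:290,180:320]
cv2.imwrite("pics/c.png",np.vstack([a[:, :],cv2.resize(b,(512,216))[:216]]))
E
```

```text
red plate [ 5.565e+02 -2.000e-01] [15.5 28.5] -86.0 z 8.1
yellow plate [ 598.  -157.7] [86.6 86.8] 15.2 z 8.4
   obj [ 597.3 -156.1] [50.2 51.4] -60.4 zmax 71.5  topface [ 587.8 -160.7] [ 8.6 30. ] 27.4
blue plate [ 447.7 -152.1] [86.1 86.3] -79.2 z 8.4
   obj [ 443.8 -144.5] [42.8 77.7] -78.4 zmax 99.9  topface [ 445.3 -151.6] [24.8 77.7] -78.3
```

View pics/c.png

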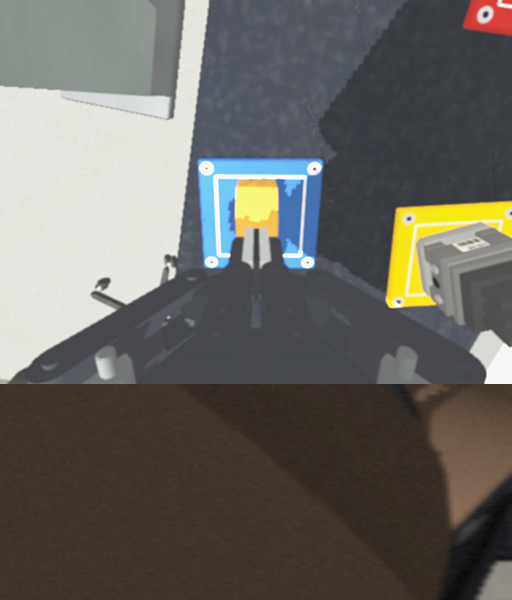

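```bash
python3 - <<'E'
import numpy as np
w=np.load("wrist_c.npz")["w"]
for v in range(180,300,8): print(v,[ [round(float(t)) for t in w[v,u]] for u in (240,248,256,266,274)])
E
```

```text
180 [[429, -126, 13], [434, -125, 14], [440, -124, 14], [446, -123, 13], [452, -122, 13]]
188 [[430, -127, 29], [435, -126, 29], [440, -125, 28], [446, -124, 28], [451, -123, 29]]
196 [[431, -131, 32], [436, -130, 31], [441, -129, 32], [447, -128, 31], [452, -127, 31]]
204 [[432, -135, 34], [437, -134, 33], [442, -133, 34], [448, -132, 34], [452, -131, 33]]
212 [[433, -139, 36], [438, -139, 35], [443, -138, 35], [448, -136, 36], [453, -135, 36]]
220 [[434, -144, 38], [439, -143, 38], [443, -142, 38], [449, -140, 39], [454, -140, 38]]
228 [[435, -149, 38], [439, -144, 47], [443, -142, 48], [449, -141, 48], [455, -145, 39]]
236 [[435, -148, 50], [439, -144, 57], [444, -143, 56], [449, -141, 58], [454, -145, 49]]
244 [[436, -148, 58], [440, -144, 65], [443, -142, 66], [448, -141, 66], [454, -145, 58]]
252 [[436, -148, 67], [440, -144, 72], [444, -143, 73], [448, -142, 73], [453, -145, 67]]
260 [[437, -148, 74], [440, -143, 80], [444, -143, 80], [448, -141, 81], [453, -145, 73]]
268 [[436, -141, 91], [440, -142, 88], [444, -147, 80], [448, -141, 88], [450, -139, 90]]
276 [[437, -143, 93], [440, -142, 93], [445, -151, 81], [447, -141, 93], [450, -140, 93]]
284 [[437, -143, 98], [440, -142, 98], [446, -155, 81], [447, -140, 99], [450, -140, 99]]
292 [[437, -138, 109], [441, -146, 98], [447, -160, 80], [446, -138, 107], [449, -136, 109]]
```

```bash
python3 - <<'E'
from h import *
im,d,w=cloud("scene"); np.savez("scene_c",im=im,w=w)
cv2.imwrite("pics/scene_c.png",np.hstack([cv2.resize(im[120:300,180:360],(600,600),interpolation=cv2.INTER_NEAREST)]))
E
```

```text
(no output)
```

View pics/scene_c.png

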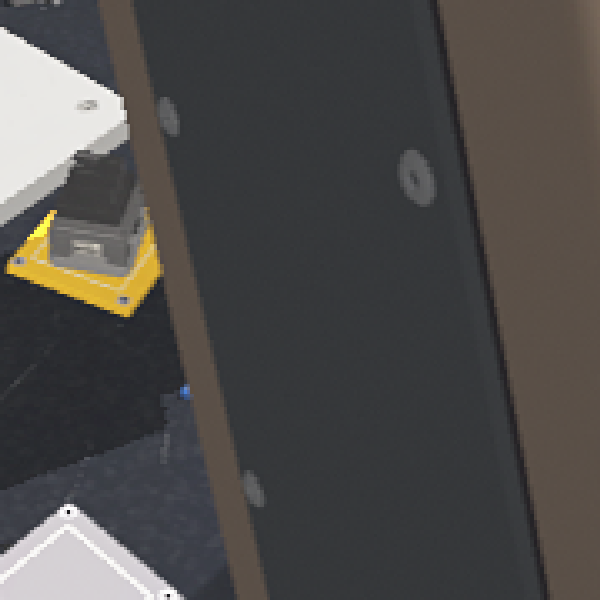

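The arm blocks the scene camera. I lift with the jaws shut, then measure the fingertips' real place in the tool frame and check the block.

drive_tool(commands=[{"linear": [0,0,-25],"turn": [0,0,0],"grip": -1},{"linear": [0,0,-35],"turn": [0,0,0],"grip": -1},{"linear": [0,0,-40],"turn": [0,0,0],"grip": -1},{"linear": [0,0,0],"turn": [0,0,0],"grip": -1},{"linear": [0,0,0],"turn": [0,0,0],"grip": -1}])

```text
clock: 4.75
position: [446.5, -153.8, 117.8]
tcp_rot: [3.125, 0.31, 0.003]
wrist_force: [-0.1, 0.6, -0.2]
opening: 0.003
```

```bash
python3 p.py; python3 mm.py wrist d | grep -A1 blue; python3 - <<'E'
from h import *
from scipy.spatial.transform import Rotation as R
s=arm.sense(); M=R.from_rotvec(s["tcp_rot"]).as_matrix(); w=np.load("wrist_d.npz")["w"]
t=(w-s["position"])@M
for v in range(200,300,6): print(v,[[round(float(q)) for q in t[v,u]] for u in (240,248,252,256,260,266)])
E
```

```text
t 4.75 pos [ 446.5 -153.8  117.8] yaw 11.3 tilt [ 0.002 -0.001 -1.   ] F [-0.1  0.6 -0.2] open 0.003 q6 -0.59
blue plate [ 447.5 -152.3] [85.8 86.1] -79.0 z 8.4
   obj [ 445.2 -152.9] [25.8 59.5] 11.6 zmax 39.8  topface [ 446.1 -157.3] [25.7 50.7] 12.1
200 [[-17, 24, 109], [-8, 13, 79], [-4, 12, 78], [0, 13, 79], [4, 12, 78], [10, 13, 79]]
206 [[-18, 31, 108], [-8, 18, 77], [-4, 19, 78], [0, 19, 79], [4, 19, 79], [10, 19, 79]]
212 [[-18, 38, 109], [-8, 25, 79], [-4, 25, 79], [0, 25, 78], [4, 26, 79], [10, 25, 79]]
218 [[-18, 49, 116], [-9, 49, 117], [-4, 49, 117], [0, 49, 117], [5, 49, 117], [12, 49, 116]]
224 [[-18, 57, 117], [-9, 56, 116], [-4, 58, 118], [0, 57, 117], [5, 57, 117], [12, 57, 117]]
230 [[-19, 64, 115], [-4, -11, -34], [-2, -12, -35], [0, -11, -33], [3, -10, -33], [6, -11, -34]]
236 [[-9, -7, -32], [-4, -11, -41], [-2, -11, -41], [0, -10, -40], [2, -11, -41], [6, -11, -41]]
242 [[-9, -7, -40], [-4, -11, -47], [-2, -11, -47], [0, -11, -48], [2, -11, -48], [5, -11, -47]]
248 [[-8, -7, -47], [-4, -11, -52], [-2, -11, -53], [0, -11, -53], [2, -11, -53], [5, -10, -52]]
254 [[-8, -7, -53], [-4, -11, -59], [-2, -11, -59], [0, -11, -58], [2, -11, -59], [5, -11, -60]]
260 [[-8, -7, -58], [-3, -11, -64], [-2, -11, -63], [0, -11, -64], [2, -11, -63], [5, -11, -63]]
266 [[-7, -13, -72], [-3, -12, -70], [-2, -8, -64], [0, -8, -64], [2, -8, -64], [5, -12, -70]]
272 [[-7, -11, -73], [-3, -12, -74], [-2, -6, -66], [0, -5, -64], [2, -7, -67], [4, -12, -74]]
278 [[-6, -12, -79], [-3, -12, -78], [-2, -3, -67], [0, -1, -64], [2, -7, -72], [4, -12, -79]]
284 [[-6, -12, -82], [-3, -12, -82], [-2, -1, -68], [0, 2, -64], [2, -5, -73], [4, -12, -82]]
290 [[-6, -12, -86], [-3, -9, -81], [-2, 2, -69], [0, 5, -65], [2, -2, -73], [4, -12, -86]]
296 [[-5, -17, -94], [-3, -1, -76], [-2, 5, -69], [0, 8, -65], [2, 1, -73], [4, -13, -90]]
```

View pics/wrist_d.png

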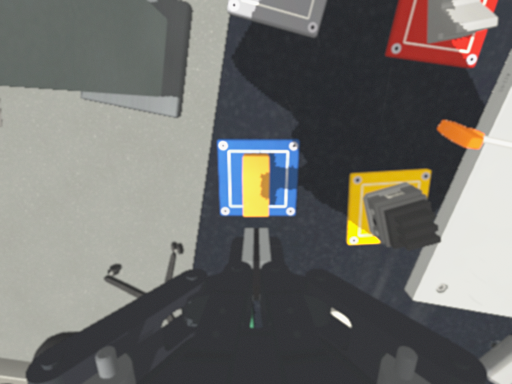

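The image settles it: shut fingertips sit at tool z ≈ −31 (31 mm behind the reported TCP), not 8 mm ahead of it as the text says. The jaws therefore closed above the block, which is undisturbed at (445,−153). Laterally the fingers are centred. From now on I take tip height as reported z + 31, so the resin needs reported z ≈ −20. I descend watching the force.

drive_tool(commands=[{"linear": [-1,-1,25],"turn": [0,0,0],"grip": 0.2},{"linear": [0,0,25],"turn": [0,0,0],"grip": 0.2},{"linear": [0,0,25],"turn": [0,0,0],"grip": 0.2},{"linear": [0,0,20],"turn": [0,0,0],"grip": 0.2},{"linear": [0,0,0],"turn": [0,0,0],"grip": 0.2}])

```text
clock: 5.3
position: [442.3, -151.8, 19.0]
tcp_rot: [-3.123, -0.31, 0.008]
wrist_force: [0.6, 0.1, -0.1]
opening: 0.602
```

drive_tool(commands=[{"linear": [0,0,15],"turn": [0,0,0],"grip": 0.2},{"linear": [0,0,15],"turn": [0,0,0],"grip": 0.2},{"linear": [0,0,7],"turn": [0,0,0],"grip": 0.2},{"linear": [0,0,0],"turn": [0,0,0],"grip": 0.2}])

```text
clock: 5.7
position: [444.1, -152.5, -15.5]
tcp_rot: [-3.125, -0.31, 0.003]
wrist_force: [0.1, 0.2, 0.2]
opening: 0.603
```

drive_tool(commands=[{"linear": [0,0,0],"turn": [0,0,0],"grip": 0.2},{"linear": [0,0,5],"turn": [0,0,0],"grip": 0.2},{"linear": [0,0,0],"turn": [0,0,0],"grip": 0.2}])

```text
clock: 6.0
position: [444.9, -152.8, -19.9]
tcp_rot: [3.126, 0.311, 0.0]
wrist_force: [-0.3, 0.3, 0.4]
opening: 0.598
```

drive_tool(commands=[{"linear": [0,0,0],"turn": [0,0,0],"grip": -1},{"linear": [0,0,0],"turn": [0,0,0],"grip": -1},{"linear": [0,0,0],"turn": [0,0,0],"grip": -1},{"linear": [0,0,0],"turn": [0,0,0],"grip": -1},{"linear": [0,0,0],"turn": [0,0,0],"grip": -1}])

```text
clock: 6.5
position: [446.1, -153.3, -17.6]
tcp_rot: [3.125, 0.31, 0.005]
wrist_force: [-7.0, 3.4, 63.7]
opening: 0.297
```

Gripped at 26 mm, as it should be, but the tips swung down onto the plate (64 N). So the tips lie at about z + 25.6 at this opening. I ease up and carry it to grey.

drive_tool(commands=[{"linear": [0,0,-5],"turn": [0,0,0],"grip": -1},{"linear": [0,0,-15],"turn": [0,0,0],"grip": -1},{"linear": [0,0,-25],"turn": [0,0,0],"grip": -1},{"linear": [0,0,-25],"turn": [0,0,0],"grip": -1},{"linear": [0,0,0],"turn": [0,0,0],"grip": -1}])

```text
clock: 7.0
position: [446.4, -153.4, 52.7]
tcp_rot: [3.124, 0.31, 0.006]
wrist_force: [0.2, 0.2, -1.0]
opening: 0.29
```

```bash
python3 p.py 433 37.5 52 -2.4 6
```

```text
t 7.0 pos [ 446.4 -153.4   52.7] yaw 11.3 tilt [ 0.004 -0.002 -1.   ] F [ 0.2  0.2 -1. ] open 0.29 q6 -0.59
-> 433.0 37.5 52.0 -2.4 step 32.0
   [4, -32, 0] turn 0.04
   [3, -32, 0] turn 0.04
   [2, -32, 0] turn 0.04
   [0, -32, 0] turn 0.04
   [-1, -32, 0] turn 0.04
   [-2, -32, 0] turn 0.04
```

drive_tool(commands=[{"linear": [4,-32,0],"turn": [0,0,0.04],"grip": -1},{"linear": [3,-32,0],"turn": [0,0,0.04],"grip": -1},{"linear": [2,-32,0],"turn": [0,0,0.04],"grip": -1},{"linear": [0,-32,0],"turn": [0,0,0.04],"grip": -1},{"linear": [-1,-32,0],"turn": [0,0,0.04],"grip": -1}])

```text
clock: 7.5
position: [433.3, 8.5, 49.6]
tcp_rot: [-3.142, 0.006, 0.001]
wrist_force: [0.6, 0.2, -1.1]
opening: 0.294
```

drive_tool(commands=[{"linear": [-2,-32,0],"turn": [0,0,0.04],"grip": -1},{"linear": [0,0,20],"turn": [0,0,0],"grip": -1},{"linear": [0,0,20],"turn": [0,0,0],"grip": -1},{"linear": [0,0,15],"turn": [0,0,0],"grip": -1},{"linear": [0,0,0],"turn": [0,0,0],"grip": -1}])

```text
clock: 8.0
position: [430.5, 39.4, -6.6]
tcp_rot: [3.141, -0.066, -0.005]
wrist_force: [-0.5, 0.0, -0.9]
opening: 0.295
```

drive_tool(commands=[{"linear": [0,0,0],"turn": [0,0,0],"grip": -1},{"linear": [0,0,0],"turn": [0,0,0],"grip": -1}])

```text
clock: 8.2
position: [432.2, 39.3, -4.5]
tcp_rot: [-3.141, 0.066, -0.001]
wrist_force: [-0.0, 0.9, -0.2]
opening: 0.292
```

drive_tool(commands=[{"linear": [0,1,8],"turn": [0,0,0],"grip": -1},{"linear": [0,0,4],"turn": [0,0,0],"grip": -1},{"linear": [0,0,0],"turn": [0,0,0],"grip": -1},{"linear": [0,0,0],"turn": [0,0,0],"grip": -1}])

```text
clock: 8.6
position: [431.9, 38.3, -17.1]
tcp_rot: [3.141, -0.066, -0.0]
wrist_force: [-0.4, -0.2, -1.3]
opening: 0.293
```

drive_tool(commands=[{"linear": [0,0,0.5],"turn": [0,0,0],"grip": -1},{"linear": [0,0,0],"turn": [0,0,0],"grip": 0.2},{"linear": [0,0,0],"turn": [0,0,0],"grip": 0.2},{"linear": [0,0,0],"turn": [0,0,0],"grip": 0.2},{"linear": [0,0,0],"turn": [0,0,0],"grip": 0.2}])

```text
clock: 9.1
position: [431.9, 38.3, -17.5]
tcp_rot: [3.141, -0.066, 0.0]
wrist_force: [-0.5, -0.2, -0.3]
opening: 0.597
```

drive_tool(commands=[{"linear": [0,0,-15],"turn": [0,0,0],"grip": 0.2},{"linear": [0,0,-30],"turn": [0,0,0],"grip": 1},{"linear": [0,0,-40],"turn": [0,0,0],"grip": 1},{"linear": [0,0,-40],"turn": [0,0,0],"grip": 1},{"linear": [0,0,0],"turn": [0,0,0],"grip": 1}])

```text
clock: 9.6
position: [434.5, 38.4, 111.6]
tcp_rot: [-3.141, 0.066, -0.011]
wrist_force: [-0.5, 0.9, 0.0]
opening: 0.999
```

```bash
python3 p.py 597 -157 105 27.5 8 ; python3 mm.py wrist e
```

```text
t 9.6 pos [434.5  38.4 111.6] yaw -2.4 tilt [ 0.007  0.    -1.   ] F [-0.5  0.9  0. ] open 0.999 q6 0.06
-> 597.0 -157.0 105.0 27.5 step 32.0
   [21, 24, 1] turn -0.065
   [20, 25, 1] turn -0.065
   [18, 26, 1] turn -0.065
   [16, 27, 1] turn -0.065
   [15, 28, 1] turn -0.065
   [13, 29, 1] turn -0.065
   [11, 30, 1] turn -0.065
   [9, 31, 1] turn -0.065
red plate [583.1  37.8] [85.8 86.1] -85.8 z 8.3
   obj [581.6  37. ] [33.1 51.1] 21.5 zmax 47.3  topface [581.6  36.9] [33.1 50.9] 21.5
blue plate [ 445.7 -142.4] [68.3 86.3] -79.8 z 8.4
grey plate [432.5  38.4] [85.5 86.1] 87.6 z 8.4
   obj [431.3  38.3] [26.  60.4] -2.5 zmax 39.8  topface [431.1  33.5] [26.  50.9] -2.5
```

drive_tool(commands=[{"linear": [21,24,1],"turn": [0,0,-0.065],"grip": 1},{"linear": [20,25,1],"turn": [0,0,-0.065],"grip": 1},{"linear": [18,26,1],"turn": [0,0,-0.065],"grip": 1},{"linear": [16,27,1],"turn": [0,0,-0.065],"grip": 1},{"linear": [15,28,1],"turn": [0,0,-0.065],"grip": 1}])

```text
clock: 10.15
position: [533.2, -84.7, 101.2]
tcp_rot: [-3.109, -0.447, 0.003]
wrist_force: [0.1, 0.7, 0.3]
opening: 1.002
```

drive_tool(commands=[{"linear": [13,29,1],"turn": [0,0,-0.065],"grip": 1},{"linear": [11,30,1],"turn": [0,0,-0.065],"grip": 1},{"linear": [9,31,1],"turn": [0,0,-0.065],"grip": 1},{"linear": [0,0,0],"turn": [0,0,0],"grip": 1},{"linear": [0,0,0],"turn": [0,0,0],"grip": 1}])

```text
clock: 10.65
position: [594.2, -157.3, 97.9]
tcp_rot: [-3.052, -0.741, 0.003]
wrist_force: [-0.6, 0.5, 0.1]
opening: 1.0
```

```bash
python3 p.py 597.5 -156.5 50 28.3 3 597.5 -156.5 -9 28.3 4; python3 mm.py wrist f;  python3 - <<'E'
from h import *
w=np.load("wrist_f.npz")["w"]
for lo,hi in((20,52),(20,75),(56,80)):
    m=(w[...,2]>lo)&(w[...,2]<hi)&(np.hypot(w[...,0]-598,w[...,1]+157)<45); r=cv2.minAreaRect(w[m][:,:2].astype(np.float32)); print(lo,hi,r)
E
```

```text
t 10.65 pos [ 594.2 -157.3   97.9] yaw 27.3 tilt [-0.002  0.001 -1.   ] F [-0.6  0.5  0.1] open 1.0 q6 -0.78
-> 597.5 -156.5 50.0 28.3 step 16.0
   [1, 0, 16] turn -0.006
   [1, 0, 16] turn -0.006
   [1, 0, 16] turn -0.006
-> 597.5 -156.5 -9.0 28.3 step 15.0
   [0, 0, 15] turn -0.0
   [0, 0, 15] turn -0.0
   [0, 0, 15] turn -0.0
   [0, 0, 15] turn -0.0
red plate [585.2  15.7] [43.6 85.9] -85.6 z 8.2
   obj [590.7  14.2] [ 3.6 32.3] -69.6 zmax 39.0  topface [597.7  15.7] [ 1.2 17.9] -68.2
yellow plate [ 598.6 -157.8] [85.8 86. ] -75.3 z 8.3
   obj [ 597.6 -156.7] [49.3 50.1] -62.1 zmax 73.7  topface [ 598.2 -155. ] [28.3 30. ] -61.5
blue plate [ 447.9 -152.5] [86.  86.5] -79.2 z 8.4
green plate [ 433.6 -337.5] [86.6 86.7] 14.0 z 8.5
   obj [ 434.7 -332.6] [49.9 50.6] 32.9 zmax 77.6  topface [ 436.4 -332.1] [16.6 26.4] 27.7
20 52 ((597.705078125, -156.6074981689453), (50.170509338378906, 49.016937255859375), 28.319522857666016)
20 75 ((597.705078125, -156.6074981689453), (50.170509338378906, 49.016937255859375), 28.319522857666016)
56 80 ((597.2125244140625, -153.36912536621094), (39.160057067871094, 31.987581253051758), 28.478687286376953)
```

View pics/wrist_f.png

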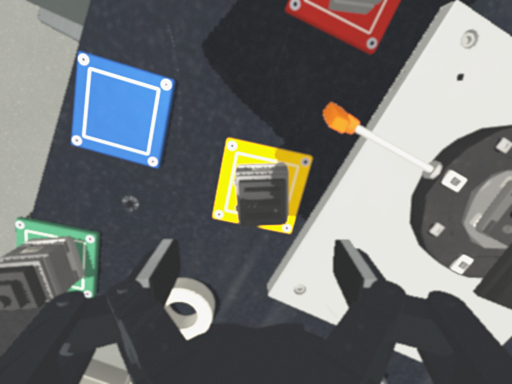

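```bash
python3 - <<'E'
from h import *
w=np.load("wrist_f.npz")["w"]; a=np.radians(28.3)
for nm,c in (("fin",(597.7,-156.6)),("yellow15",(598.6,-157.8))):
  for ang in (28.3,15):
    a=np.radians(ang); dx,dy=w[...,0]-c[0],w[...,1]-c[1]; al=dx*np.cos(a)+dy*np.sin(a); la=-dx*np.sin(a)+dy*np.cos(a)
    m=(w[...,2]>18)&(w[...,2]<40)&(al>30)&(abs(la)<16)&(al<100); print(nm,ang,"steel plate starts at",np.percentile(al[m],2).round(1), "z",np.median(w[m][:,2]).round(1))
E
```

```text
fin 28.3 steel plate starts at 67.2 z 21.4
fin 15 steel plate starts at 64.1 z 21.4
yellow15 28.3 steel plate starts at 66.1 z 21.4
yellow15 15 steel plate starts at 63.3 z 21.4
```

The steel fixture plate starts 67 mm from the piece along the jaw axis, so I use a 68 mm opening (±49 mm outside), which clears both.

drive_tool(commands=[{"linear": [1,0,16],"turn": [0,0,-0.006],"grip": 0.6},{"linear": [1,0,16],"turn": [0,0,-0.006],"grip": 0.6},{"linear": [1,0,16],"turn": [0,0,-0.006],"grip": 0.6},{"linear": [0,0,0],"turn": [0,0,0],"grip": 0.6},{"linear": [0,0,0],"turn": [0,0,0],"grip": 0.6}])

```text
clock: 11.2
position: [597.3, -155.3, 51.3]
tcp_rot: [-3.045, -0.771, 0.001]
wrist_force: [0.3, -0.1, -0.0]
opening: 0.803
```

```bash
python3 p.py 597.7 -156.6 -9 28.3 4
```

```text
t 11.2 pos [ 597.3 -155.3   51.3] yaw 28.4 tilt [-0.001  0.    -1.   ] F [ 0.3 -0.1 -0. ] open 0.803 q6 -0.8
-> 597.7 -156.6 -9.0 28.3 step 15.0
   [0, 0, 15] turn 0.001
   [0, 0, 15] turn 0.001
   [0, 0, 15] turn 0.001
   [0, 0, 15] turn 0.001
```

drive_tool(commands=[{"linear": [0,1,15],"turn": [0,0,0],"grip": 0.6},{"linear": [0,0,15],"turn": [0,0,0],"grip": 0.6},{"linear": [0,0,15],"turn": [0,0,0],"grip": 0.6},{"linear": [0,0,15],"turn": [0,0,0],"grip": 0.6},{"linear": [0,0,0],"turn": [0,0,0],"grip": 0.6}])

```text
clock: 11.7
position: [596.6, -156.2, -11.2]
tcp_rot: [-3.044, -0.77, 0.005]
wrist_force: [-0.3, -0.5, 0.2]
opening: 0.8
```

drive_tool(commands=[{"linear": [0,0,0],"turn": [0,0,0],"grip": 0.6},{"linear": [0,0,0],"turn": [0,0,0],"grip": -1},{"linear": [0,0,0],"turn": [0,0,0],"grip": -1},{"linear": [0,0,0],"turn": [0,0,0],"grip": -1},{"linear": [0,0,0],"turn": [0,0,0],"grip": -1}])

```text
clock: 12.2
position: [598.9, -156.8, -7.7]
tcp_rot: [3.045, 0.771, 0.002]
wrist_force: [-0.8, 0.0, 7.1]
opening: 0.566
```

drive_tool(commands=[{"linear": [0,0,0],"turn": [0,0,0],"grip": -1},{"linear": [0,0,-5],"turn": [0,0,0],"grip": -1},{"linear": [0,0,0],"turn": [0,0,0],"grip": -1}])

```text
clock: 12.5
position: [598.2, -156.7, -3.0]
tcp_rot: [3.045, 0.771, 0.0]
wrist_force: [0.5, -0.7, -6.6]
opening: 0.565
```

drive_tool(commands=[{"linear": [0,0,-15],"turn": [0,0,0],"grip": -1},{"linear": [0,0,-30],"turn": [0,0,0],"grip": -1},{"linear": [0,0,-30],"turn": [0,0,0],"grip": -1},{"linear": [0,0,0],"turn": [0,0,0],"grip": -1},{"linear": [0,0,0],"turn": [0,0,0],"grip": -1}])

```text
clock: 13.0
position: [598.5, -156.7, 72.3]
tcp_rot: [3.045, 0.771, 0.002]
wrist_force: [-0.1, 1.1, -6.4]
opening: 0.565
```

```bash
python3 p.py 448 -152.4 70 11 8 448 -152.4 0 11 4
```

```text
t 13.0 pos [ 598.5 -156.7   72.3] yaw 28.4 tilt [ 0.001 -0.    -1.   ] F [-0.1  1.1 -6.4] open 0.565 q6 -0.8
-> 448.0 -152.4 70.0 11.0 step 19.0
   [-16, -9, 0] turn 0.038
   [-17, -9, 0] turn 0.038
   [-17, -8, 0] turn 0.038
   [-17, -8, 0] turn 0.038
   [-18, -7, 0] turn 0.038
   [-18, -6, 0] turn 0.038
   [-18, -6, 0] turn 0.038
   [-18, -5, 0] turn 0.038
-> 448.0 -152.4 0.0 11.0 step 18.0
   [0, 0, 18] turn -0.0
   [0, 0, 18] turn -0.0
   [0, 0, 18] turn -0.0
   [0, 0, 18] turn -0.0
```

drive_tool(commands=[{"linear": [-16,-9,0],"turn": [0,0,0.038],"grip": -1},{"linear": [-17,-9,0],"turn": [0,0,0.038],"grip": -1},{"linear": [-17,-8,0],"turn": [0,0,0.038],"grip": -1},{"linear": [-17,-8,0],"turn": [0,0,0.038],"grip": -1},{"linear": [-18,-7,0],"turn": [0,0,0.038],"grip": -1}])

```text
clock: 13.5
position: [502.0, -153.3, 70.2]
tcp_rot: [-3.104, -0.476, 0.003]
wrist_force: [-0.7, 0.6, -5.3]
opening: 0.561
```

drive_tool(commands=[{"linear": [-18,-6,0],"turn": [0,0,0.038],"grip": -1},{"linear": [-18,-6,0],"turn": [0,0,0.038],"grip": -1},{"linear": [-18,-5,0],"turn": [0,0,0.038],"grip": -1},{"linear": [0,0,0],"turn": [0,0,0],"grip": -1},{"linear": [0,0,0],"turn": [0,0,0],"grip": -1}])

```text
clock: 14.0
position: [446.6, -151.6, 70.8]
tcp_rot: [-3.127, -0.301, 0.002]
wrist_force: [1.1, -0.3, -5.8]
opening: 0.566
```

```bash
python3 p.py 447.8 -152.3 -7 11 5
```

```text
t 14.0 pos [ 446.6 -151.6   70.8] yaw 11.0 tilt [-0.001  0.    -1.   ] F [ 1.1 -0.3 -5.8] open 0.566 q6 -0.58
-> 447.8 -152.3 -7.0 11.0 step 16.0
   [0, 0, 16] turn 0.0
   [0, 0, 16] turn 0.0
   [0, 0, 16] turn 0.0
   [0, 0, 16] turn 0.0
   [0, 0, 16] turn 0.0
```

drive_tool(commands=[{"linear": [1,1.5,16],"turn": [0,0,0],"grip": -1},{"linear": [0,0,16],"turn": [0,0,0],"grip": -1},{"linear": [0,0,16],"turn": [0,0,0],"grip": -1},{"linear": [0,0,16],"turn": [0,0,0],"grip": -1},{"linear": [0,0,8],"turn": [0,0,0],"grip": -1}])

```text
clock: 14.5
position: [448.5, -152.9, -2.0]
tcp_rot: [-3.126, -0.302, 0.002]
wrist_force: [-0.6, 0.5, -5.2]
opening: 0.563
```

drive_tool(commands=[{"linear": [0,0,0],"turn": [0,0,0],"grip": -1},{"linear": [0,0,0],"turn": [0,0,0],"grip": -1},{"linear": [0,0,0],"turn": [0,0,0],"grip": -1}])

```text
clock: 14.8
position: [449.0, -153.2, 0.0]
tcp_rot: [3.127, 0.301, 0.001]
wrist_force: [-0.6, 0.1, -6.7]
opening: 0.562
```

drive_tool(commands=[{"linear": [-1,0,5],"turn": [0,0,0],"grip": -1},{"linear": [0,0,2],"turn": [0,0,0],"grip": -1},{"linear": [0,0,0],"turn": [0,0,0],"grip": -1},{"linear": [0,0,0],"turn": [0,0,0],"grip": -1}])

```text
clock: 15.2
position: [447.5, -153.2, -7.5]
tcp_rot: [-3.127, -0.301, 0.0]
wrist_force: [-0.4, 0.7, -6.9]
opening: 0.564
```

drive_tool(commands=[{"linear": [0,0,0.8],"turn": [0,0,0],"grip": -1},{"linear": [0,0,0],"turn": [0,0,0],"grip": -1},{"linear": [0,0,0],"turn": [0,0,0],"grip": -1}])

```text
clock: 15.5
position: [447.5, -153.2, -7.7]
tcp_rot: [3.127, 0.301, 0.0]
wrist_force: [-3.7, 1.6, 11.3]
opening: 0.565
```

Contact. I release, lift and check it.

drive_tool(commands=[{"linear": [0,0,0],"turn": [0,0,0],"grip": 0.6},{"linear": [0,0,0],"turn": [0,0,0],"grip": 0.6},{"linear": [0,0,0],"turn": [0,0,0],"grip": 0.6},{"linear": [0,0,-10],"turn": [0,0,0],"grip": 0.6},{"linear": [0,0,-25],"turn": [0,0,0],"grip": 0.6}])

```text
clock: 16.0
position: [446.4, -152.8, 26.3]
tcp_rot: [-3.126, -0.301, 0.004]
wrist_force: [0.5, -0.2, 0.5]
opening: 0.796
```

drive_tool(commands=[{"linear": [0,0,-30],"turn": [0,0,0],"grip": 1},{"linear": [0,0,-40],"turn": [0,0,0],"grip": 1},{"linear": [0,0,-30],"turn": [0,0,0],"grip": 1},{"linear": [0,0,0],"turn": [0,0,0],"grip": 1},{"linear": [0,0,0],"turn": [0,0,0],"grip": 1}])

```text
clock: 16.5
position: [447.9, -153.4, 127.7]
tcp_rot: [3.126, 0.301, 0.003]
wrist_force: [-1.0, 0.8, 0.3]
opening: 0.996
```

```bash
python3 p.py 582 37 100 21 8 ; python3 mm.py wrist g
```

```text
t 16.5 pos [ 447.9 -153.4  127.7] yaw 11.0 tilt [ 0.002 -0.001 -1.   ] F [-1.   0.8  0.3] open 0.996 q6 -0.59
-> 582.0 37.0 100.0 21.0 step 29.0
   [21, -20, 3] turn -0.022
   [21, -20, 3] turn -0.022
   [22, -19, 3] turn -0.022
   [22, -19, 3] turn -0.022
   [23, -18, 3] turn -0.022
   [23, -18, 3] turn -0.022
   [23, -17, 3] turn -0.022
   [24, -17, 3] turn -0.022
red plate [584.4  18.8] [49.6 87.7] -86.2 z 8.3
   obj [584.5  28.8] [34.2 35.3] -69.1 zmax 47.5  topface [588.7  17.9] [10.5 33.1] -68.7
yellow plate [ 598.3 -157.7] [86.  86.8] -75.1 z 8.3
blue plate [ 447.5 -152. ] [85.3 85.9] -79.0 z 8.3
   obj [ 445.3 -152.2] [49.3 50.8] -79.1 zmax 73.6  topface [ 446.3 -151.7] [27.8 29.1] -79.0
green plate [ 433.  -335.9] [83.2 85.9] -76.0 z 8.5
   obj [ 434. -332.] [50.  50.7] -57.7 zmax 65.5  topface [ 424.8 -318. ] [ 5.3 33.6] -58.2
grey plate [433.2   2.6] [31.4 89.7] -80.3 z 8.3
   obj [430.7   8.1] [ 2.9 25.2] -87.2 zmax 38.9  topface [436.    7.8] [ 2.4 14.9] -81.6
```

drive_tool(commands=[{"linear": [21,-20,3],"turn": [0,0,-0.022],"grip": 1},{"linear": [21,-20,3],"turn": [0,0,-0.022],"grip": 1},{"linear": [22,-19,3],"turn": [0,0,-0.022],"grip": 1},{"linear": [22,-19,3],"turn": [0,0,-0.022],"grip": 0.3},{"linear": [23,-18,3],"turn": [0,0,-0.022],"grip": 0.3}])

```text
clock: 17.05
position: [530.5, -33.1, 110.2]
tcp_rot: [-3.105, -0.474, 0.004]
wrist_force: [0.2, -0.7, -0.0]
opening: 0.691
```

drive_tool(commands=[{"linear": [23,-18,3],"turn": [0,0,-0.022],"grip": 0.3},{"linear": [23,-17,3],"turn": [0,0,-0.022],"grip": 0.3},{"linear": [24,-17,3],"turn": [0,0,-0.022],"grip": 0.3},{"linear": [0,0,0],"turn": [0,0,0],"grip": 0.3},{"linear": [0,0,0],"turn": [0,0,0],"grip": 0.3}])

```text
clock: 17.55
position: [579.8, 37.6, 101.2]
tcp_rot: [-3.088, -0.576, 0.004]
wrist_force: [-0.8, -0.3, 0.5]
opening: 0.65
```

```bash
python3 p.py 582.3 37 -13 20.8 6 ; python3 mm.py wrist h; for c in top scene; do echo $c;python3 mm.py $c h; done; python3 - <<'E'
from h import *
w=np.load("wrist_h.npz")["w"]; c=(582,37);a=np.radians(20.8); dx,dy=w[...,0]-c[0],w[...,1]-c[1]; al=dx*np.cos(a)+dy*np.sin(a); la=-dx*np.sin(a)+dy*np.cos(a)
m=(w[...,2]>15)&(w[...,2]<40)&(al>28)&(abs(la)<16)&(al<100); print("plate starts at",np.percentile(al[m],2) if m.any() else None)
E
```

```text
t 17.55 pos [579.8  37.6 101.2] yaw 21.1 tilt [-0.003 -0.    -1.   ] F [-0.8 -0.3  0.5] open 0.65 q6 -0.36
-> 582.3 37.0 -13.0 20.8 step 19.0
   [0, 0, 19] turn 0.001
   [0, 0, 19] turn 0.001
   [0, 0, 19] turn 0.001
   [0, 0, 19] turn 0.001
   [0, 0, 19] turn 0.001
   [0, 0, 19] turn 0.001
red plate [583.4  37.6] [85.8 86. ] -85.9 z 8.4
   obj [581.9  36.7] [32.1 50.5] 21.0 zmax 47.5  topface [581.8  36.6] [31.6 50.5] 21.1
yellow plate [ 601.9 -129.3] [46.8 62.2] -61.8 z 8.5
blue plate [ 442.9 -128.8] [40.6 87.4] -77.6 z 8.5
   obj [ 435.4 -137. ] [30.9 48.7] -34.5 zmax 71.8  topface [ 435.1 -147.6] [16.2 32.8] -28.0
grey plate [432.9  38. ] [86.1 86.1] 87.4 z 8.4
   obj [431.8  38.1] [26.8 60.5] -2.6 zmax 39.8  topface [431.6  33.1] [26.8 50.3] -2.5
top
red plate [584.3  38.1] [86.4 90. ] 3.9 z 9.4
   obj [583.3  35.5] [33.8 49.9] 21.1 zmax 50.1  topface [582.3  35. ] [30.5 49.8] 22.8
yellow plate [ 602.2 -157.7] [87.6 91.3] -75.2 z 9.4
blue plate [ 450.2 -152.8] [88.7 89.2] -79.4 z 9.6
   obj [ 446.6 -155.1] [49.3 51.4] 10.1 zmax 75.6  topface [ 447.8 -152.5] [27.6 29.5] -78.4
green plate [ 435.9 -339.9] [89.  89.4] 14.9 z 9.6
   obj [ 435.  -334.1] [50.1 52.3] -56.8 zmax 81.4  topface [ 431.1 -335.8] [16.5 26.1] 20.7
grey plate [433.7  35.8] [86.5 88.7] -1.3 z 9.5
   obj [432.6  36.5] [26.2 60.4] -2.3 zmax 42.4  topface [432.3  30.9] [26.  49.2] -2.4
scene
red plate [583.8  38.6] [86.7 86.8] 4.0 z 7.2
   obj [582.4  37.7] [33.5 52.6] 21.7 zmax 46.3  topface [582.9  37.9] [33.5 52. ] 20.5
grey plate [434.1  55.4] [54.2 88. ] 86.4 z 7.2
   obj [432.6  58.2] [24.3 28.3] 80.8 zmax 38.5  topface [433.3  55.4] [13.6 28.1] 69.0
plate starts at 78.8605652720524
```

```bash
python3 p.py 582.8 36.8 -13 20.9 1
```

```text
t 17.7 pos [579.9  36.5 102.2] yaw 21.0 tilt [-0.001 -0.    -1.   ] F [-0.4  0.4  0.3] open 0.653 q6 -0.36
-> 582.8 36.8 -13.0 20.9 step 115.0
   [np.float64(2.8), np.float64(0.8), np.float64(115.2)] turn 0.002
```

drive_tool(commands=[{"linear": [3,1,20],"turn": [0,0,0],"grip": 0.3},{"linear": [0,0,25],"turn": [0,0,0],"grip": 0.3},{"linear": [0,0,25],"turn": [0,0,0],"grip": 0.3},{"linear": [0,0,20],"turn": [0,0,0],"grip": 0.3},{"linear": [0,0,15],"turn": [0,0,0],"grip": 0.3}])

```text
clock: 18.2
position: [583.1, 36.6, -3.5]
tcp_rot: [-3.089, -0.573, 0.002]
wrist_force: [-0.0, 0.2, 0.5]
opening: 0.65
```

drive_tool(commands=[{"linear": [0,0,8],"turn": [0,0,0],"grip": 0.3},{"linear": [0,0,0],"turn": [0,0,0],"grip": 0.3},{"linear": [0,0,0],"turn": [0,0,0],"grip": 0.3}])

```text
clock: 18.5
position: [584.4, 37.3, -9.7]
tcp_rot: [3.089, 0.574, 0.001]
wrist_force: [-0.6, -0.5, 0.6]
opening: 0.65
```

drive_tool(commands=[{"linear": [-1.5,0,3.5],"turn": [0,0,0],"grip": 0.3},{"linear": [0,0,0],"turn": [0,0,0],"grip": 0.3},{"linear": [0,0,0],"turn": [0,0,0],"grip": -1},{"linear": [0,0,0],"turn": [0,0,0],"grip": -1},{"linear": [0,0,0],"turn": [0,0,0],"grip": -1}])

```text
clock: 19.0
position: [582.9, 36.9, -13.3]
tcp_rot: [3.088, 0.575, 0.001]
wrist_force: [-0.7, -0.1, 8.0]
opening: 0.36
```

drive_tool(commands=[{"linear": [0,0,0],"turn": [0,0,0],"grip": -1},{"linear": [0,0,0],"turn": [0,0,0],"grip": -1}])

```text
clock: 19.2
position: [582.9, 36.9, -13.3]
tcp_rot: [3.088, 0.575, 0.001]
wrist_force: [-1.6, -0.5, 7.5]
opening: 0.358
```

drive_tool(commands=[{"linear": [0,0,-10],"turn": [0,0,0],"grip": -1},{"linear": [0,0,-25],"turn": [0,0,0],"grip": -1},{"linear": [0,0,-40],"turn": [0,0,0],"grip": -1},{"linear": [0,0,-40],"turn": [0,0,0],"grip": -1},{"linear": [0,0,0],"turn": [0,0,0],"grip": -1}])

```text
clock: 19.7
position: [585.8, 36.9, 106.7]
tcp_rot: [3.087, 0.575, 0.012]
wrist_force: [0.9, -0.3, -2.3]
opening: 0.358
```

```bash
python3 p.py 599.5 -157.7 100 15 8
```

```text
t 19.7 pos [585.8  36.9 106.7] yaw 21.1 tilt [ 0.008  0.    -1.   ] F [ 0.9 -0.3 -2.3] open 0.358 q6 -0.36
-> 599.5 -157.7 100.0 15.0 step 24.0
   [-7, 23, 1] turn 0.013
   [-7, 23, 1] turn 0.013
   [-7, 23, 1] turn 0.013
   [-6, 24, 1] turn 0.013
   [-6, 24, 1] turn 0.013
   [-6, 24, 1] turn 0.013
   [-5, 24, 1] turn 0.013
   [-5, 24, 1] turn 0.013
```

drive_tool(commands=[{"linear": [-7,23,1],"turn": [0,0,0.013],"grip": -1},{"linear": [-7,23,1],"turn": [0,0,0.013],"grip": -1},{"linear": [-7,23,0],"turn": [0,0,0.013],"grip": -1},{"linear": [-6,24,0],"turn": [0,0,0.013],"grip": -1},{"linear": [-6,24,0],"turn": [0,0,0.013],"grip": -1}])

```text
clock: 20.2
position: [590.4, -85.3, 98.9]
tcp_rot: [-3.105, -0.473, 0.001]
wrist_force: [0.6, -0.1, -3.4]
opening: 0.361
```

drive_tool(commands=[{"linear": [-6,24,1],"turn": [0,0,0.013],"grip": -1},{"linear": [-5,24,1],"turn": [0,0,0.013],"grip": -1},{"linear": [-5,24,1],"turn": [0,0,0.013],"grip": -1},{"linear": [0,0,0],"turn": [0,0,0],"grip": -1},{"linear": [0,0,0],"turn": [0,0,0],"grip": -1}])

```text
clock: 20.7
position: [595.5, -158.2, 95.8]
tcp_rot: [-3.114, -0.412, 0.001]
wrist_force: [-0.5, 0.1, -3.1]
opening: 0.362
```

```bash
python3 p.py 599.5 -157.7 -8 15 5
```

```text
t 20.7 pos [ 595.5 -158.2   95.8] yaw 15.1 tilt [-0.001  0.    -1.   ] F [-0.5  0.1 -3.1] open 0.362 q6 -0.57
-> 599.5 -157.7 -8.0 15.0 step 21.0
   [1, 0, 21] turn 0.0
   [1, 0, 21] turn 0.0
   [1, 0, 21] turn 0.0
   [1, 0, 21] turn 0.0
   [1, 0, 21] turn 0.0
```

drive_tool(commands=[{"linear": [2,1,21],"turn": [0,0,0],"grip": -1},{"linear": [2,0,21],"turn": [0,0,0],"grip": -1},{"linear": [0,0,21],"turn": [0,0,0],"grip": -1},{"linear": [0,0,21],"turn": [0,0,0],"grip": -1},{"linear": [0,0,14],"turn": [0,0,0],"grip": -1}])

```text
clock: 21.2
position: [599.3, -156.6, -3.2]
tcp_rot: [-3.113, -0.415, 0.002]
wrist_force: [-0.0, 0.0, -2.5]
opening: 0.362
```

drive_tool(commands=[{"linear": [0,0,0],"turn": [0,0,0],"grip": -1},{"linear": [0,0,0],"turn": [0,0,0],"grip": -1},{"linear": [0,0,0],"turn": [0,0,0],"grip": -1}])

```text
clock: 21.5
position: [600.9, -158.0, -0.8]
tcp_rot: [3.114, 0.414, 0.002]
wrist_force: [0.2, -0.1, -3.6]
opening: 0.361
```

drive_tool(commands=[{"linear": [-1,0,7],"turn": [0,0,0],"grip": -1},{"linear": [0,0,5],"turn": [0,0,0],"grip": -1},{"linear": [0,0,0],"turn": [0,0,0],"grip": -1},{"linear": [0,0,0],"turn": [0,0,0],"grip": -1}])

```text
clock: 21.9
position: [599.6, -158.4, -13.4]
tcp_rot: [3.114, 0.413, 0.001]
wrist_force: [-0.7, 0.6, 6.3]
opening: 0.363
```

drive_tool(commands=[{"linear": [0,0,0],"turn": [0,0,0],"grip": 0.3},{"linear": [0,0,0],"turn": [0,0,0],"grip": 0.3},{"linear": [0,0,0],"turn": [0,0,0],"grip": 0.3},{"linear": [0,0,-10],"turn": [0,0,0],"grip": 0.3},{"linear": [0,0,-25],"turn": [0,0,0],"grip": 0.3}])

```text
clock: 22.4
position: [597.8, -157.8, 20.3]
tcp_rot: [-3.113, -0.413, 0.005]
wrist_force: [0.2, -0.4, 0.2]
opening: 0.647
```

drive_tool(commands=[{"linear": [0,0,-40],"turn": [0,0,0],"grip": 1},{"linear": [0,0,-40],"turn": [0,0,0],"grip": 1},{"linear": [0,0,0],"turn": [0,0,0],"grip": 1},{"linear": [0,0,0],"turn": [0,0,0],"grip": 1}])

```text
clock: 22.8
position: [599.9, -158.4, 102.9]
tcp_rot: [3.113, 0.413, 0.004]
wrist_force: [-0.4, 0.2, -0.9]
opening: 1.004
```

```bash
python3 mm.py wrist i; python3 p.py 435 -332 110 32 7
```

```text
red plate [588.2  -3.1] [19.8 87.6] -74.8 z 8.1
yellow plate [ 598.5 -157.5] [85.5 86.1] -75.2 z 8.4
   obj [ 598.7 -158.5] [31.9 50.6] 15.0 zmax 47.4  topface [ 598.8 -158.5] [31.9 50.5] 15.3
blue plate [ 448.1 -152.5] [86.1 86.2] -78.9 z 8.4
   obj [ 448.2 -152.1] [49.5 50.2] -79.2 zmax 73.6  topface [ 446.6 -151.5] [28.2 31. ] -78.5
green plate [ 428.7 -317. ] [45.7 86.2] -76.9 z 8.5
   obj [ 430.4 -326.2] [35.6 51.2] -59.4 zmax 73.0  topface [ 420.8 -327.8] [ 4.7 10.9] -31.8
t 22.85 pos [ 599.  -158.2  101.6] yaw 15.1 tilt [ 0. -0. -1.] F [-0.1  0.2 -0.2] open 0.998 q6 -0.57
-> 435.0 -332.0 110.0 32.0 step 34.0
   [-29, 18, -1] turn -0.042
   [-30, 17, -1] turn -0.042
   [-31, 15, -1] turn -0.042
   [-31, 14, -1] turn -0.042
   [-32, 13, -1] turn -0.042
   [-32, 11, -1] turn -0.042
   [-33, 10, -1] turn -0.042
```

drive_tool(commands=[{"linear": [-29,18,-1],"turn": [0,0,-0.042],"grip": 1},{"linear": [-30,17,-1],"turn": [0,0,-0.042],"grip": 1},{"linear": [-31,15,-1],"turn": [0,0,-0.042],"grip": 1},{"linear": [-31,14,-1],"turn": [0,0,-0.042],"grip": 1},{"linear": [-32,13,-1],"turn": [0,0,-0.042],"grip": 1}])

```text
clock: 23.35
position: [479.6, -283.2, 105.0]
tcp_rot: [-3.051, -0.74, 0.003]
wrist_force: [0.9, 0.1, -0.4]
opening: 1.001
```

drive_tool(commands=[{"linear": [-32,11,-1],"turn": [0,0,-0.042],"grip": 1},{"linear": [-33,10,-1],"turn": [0,0,-0.042],"grip": 1},{"linear": [0,0,0],"turn": [0,0,0],"grip": 0.6},{"linear": [0,0,0],"turn": [0,0,0],"grip": 0.6},{"linear": [0,0,0],"turn": [0,0,0],"grip": 0.6}])

```text
clock: 23.85
position: [434.3, -331.7, 107.6]
tcp_rot: [-3.019, -0.865, 0.001]
wrist_force: [-0.5, 0.6, -0.8]
opening: 0.799
```

```bash
python3 mm.py wrist j; python3 p.py 435 -332 -9 32.5 6; python3 - <<'E'
from h import *
w=np.load("wrist_j.npz")["w"]
m=(w[...,2]>18)&(w[...,2]<56)&(np.hypot(w[...,0]-435,w[...,1]+332)<45); print(cv2.minAreaRect(w[m][:,:2].astype(np.float32)))
E
```

```text
yellow plate [ 598.1 -158.4] [86.  88.4] -75.2 z 8.2
   obj [ 596.9 -159.4] [32.2 51. ] 17.2 zmax 46.9  topface [ 596.1 -180.2] [11.3 17.6] -71.3
blue plate [ 450.5 -167.4] [56.9 86. ] -79.0 z 8.3
   obj [ 446.7 -162.2] [38.6 50.2] -74.7 zmax 73.8  topface [ 447.5 -157.9] [17.7 30.8] -77.3
green plate [ 433.7 -338.1] [85.9 86.2] -75.9 z 8.3
   obj [ 432.8 -333.8] [49.1 50.8] -57.7 zmax 79.6  topface [ 432.  -332.7] [11.6 20. ] 19.6
t 23.9 pos [ 434.5 -331.5  107.7] yaw 32.0 tilt [-0.001  0.001 -1.   ] F [ 0.3  0.1 -0.9] open 0.798 q6 -1.27
-> 435.0 -332.0 -9.0 32.5 step 19.0
   [0, 0, 19] turn -0.001
   [0, 0, 19] turn -0.001
   [0, 0, 19] turn -0.001
   [0, 0, 19] turn -0.001
   [0, 0, 19] turn -0.001
   [0, 0, 19] turn -0.001
((432.96435546875, -334.0053405761719), (50.83950424194336, 48.60856246948242), 32.34329605102539)
```

View pics/wrist_j.png

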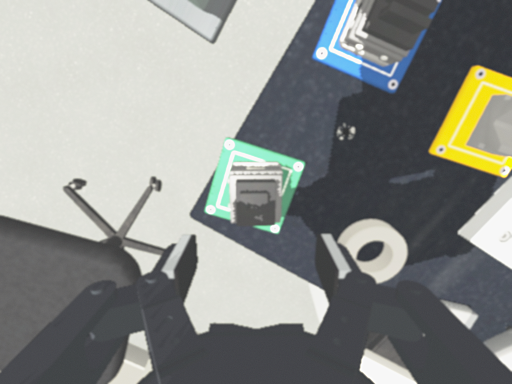

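drive_tool(commands=[{"linear": [-1.5,1,20],"turn": [0,0,-0.006],"grip": 0.6},{"linear": [0,0,25],"turn": [0,0,0],"grip": 0.6},{"linear": [0,0,25],"turn": [0,0,0],"grip": 0.6},{"linear": [0,0,20],"turn": [0,0,0],"grip": 0.6},{"linear": [0,0,15],"turn": [0,0,0],"grip": 0.6}])

```text
clock: 24.4
position: [433.7, -332.7, 1.7]
tcp_rot: [-3.016, -0.876, 0.001]
wrist_force: [1.3, -0.8, -0.8]
opening: 0.8
```

drive_tool(commands=[{"linear": [0,0,9],"turn": [0,0,0],"grip": 0.6},{"linear": [0,0,0],"turn": [0,0,0],"grip": 0.6},{"linear": [0,0,0],"turn": [0,0,0],"grip": 0.6}])

```text
clock: 24.7
position: [433.9, -333.8, -5.5]
tcp_rot: [3.017, 0.875, 0.0]
wrist_force: [0.6, 0.6, 0.8]
opening: 0.802
```

drive_tool(commands=[{"linear": [0,0,3.5],"turn": [0,0,0],"grip": 0.6},{"linear": [0,0,0],"turn": [0,0,0],"grip": 0.6},{"linear": [0,0,0],"turn": [0,0,0],"grip": -1},{"linear": [0,0,0],"turn": [0,0,0],"grip": -1},{"linear": [0,0,0],"turn": [0,0,0],"grip": -1}])

```text
clock: 25.2
position: [433.7, -334.2, -8.7]
tcp_rot: [3.017, 0.874, 0.001]
wrist_force: [-0.7, 1.2, 7.0]
opening: 0.564
```

drive_tool(commands=[{"linear": [0,0,0],"turn": [0,0,0],"grip": -1},{"linear": [0,0,0],"turn": [0,0,0],"grip": -1},{"linear": [0,0,-5],"turn": [0,0,0],"grip": -1},{"linear": [0,0,0],"turn": [0,0,0],"grip": -1}])

```text
clock: 25.6
position: [433.5, -334.1, -3.8]
tcp_rot: [3.017, 0.874, 0.0]
wrist_force: [0.4, -0.0, -5.1]
opening: 0.563
```

drive_tool(commands=[{"linear": [0,0,-25],"turn": [0,0,0],"grip": -1},{"linear": [0,0,-40],"turn": [0,0,0],"grip": -1},{"linear": [0,0,-35],"turn": [0,0,0],"grip": -1},{"linear": [0,0,0],"turn": [0,0,0],"grip": -1},{"linear": [0,0,0],"turn": [0,0,0],"grip": -1}])

```text
clock: 26.1
position: [433.6, -334.2, 96.0]
tcp_rot: [3.016, 0.874, 0.001]
wrist_force: [-0.5, -0.5, -5.4]
opening: 0.56
```

```bash
python3 p.py 584.2 37.6 95 4 13
```

```text
t 26.1 pos [ 433.6 -334.2   96. ] yaw 32.3 tilt [ 0.001 -0.001 -1.   ] F [-0.5 -0.5 -5.4] open 0.56 q6 -1.28
-> 584.2 37.6 95.0 4.0 step 31.0
   [25, -18, 0] turn 0.038
   [24, -19, 0] turn 0.038
   [24, -20, 0] turn 0.038
   [23, -21, 0] turn 0.038
   [22, -22, 0] turn 0.038
   [21, -22, 0] turn 0.038
   [20, -23, 0] turn 0.038
   [19, -24, 0] turn 0.038
   [19, -25, 0] turn 0.038
   [18, -25, 0] turn 0.038
   [17, -26, 0] turn 0.038
   [16, -27, 0] turn 0.038
   [15, -27, 0] turn 0.038
```

drive_tool(commands=[{"linear": [25,-18,0],"turn": [0,0,0.038],"grip": -1},{"linear": [24,-19,0],"turn": [0,0,0.038],"grip": -1},{"linear": [24,-20,0],"turn": [0,0,0.038],"grip": -1},{"linear": [23,-21,0],"turn": [0,0,0.038],"grip": -1},{"linear": [22,-22,0],"turn": [0,0,0.038],"grip": -1}])

```text
clock: 26.6
position: [490.0, -188.5, 93.8]
tcp_rot: [-3.086, -0.581, 0.004]
wrist_force: [1.0, 0.4, -4.8]
opening: 0.565
```

drive_tool(commands=[{"linear": [21,-22,0],"turn": [0,0,0.038],"grip": -1},{"linear": [20,-23,0],"turn": [0,0,0.038],"grip": -1},{"linear": [19,-24,0],"turn": [0,0,0.038],"grip": -1},{"linear": [19,-25,0],"turn": [0,0,0.038],"grip": -1},{"linear": [18,-25,0],"turn": [0,0,0.038],"grip": -1}])

```text
clock: 27.1
position: [547.8, -46.3, 93.7]
tcp_rot: [-3.128, -0.286, 0.005]
wrist_force: [-0.1, -0.4, -5.3]
opening: 0.565
```

drive_tool(commands=[{"linear": [17,-26,0],"turn": [0,0,0.038],"grip": -1},{"linear": [16,-27,0],"turn": [0,0,0.038],"grip": -1},{"linear": [15,-27,0],"turn": [0,0,0.038],"grip": -1},{"linear": [0,0,0],"turn": [0,0,0],"grip": -1},{"linear": [0,0,0],"turn": [0,0,0],"grip": -1}])

```text
clock: 27.6
position: [583.5, 39.0, 93.7]
tcp_rot: [3.14, 0.113, -0.005]
wrist_force: [0.1, 0.1, -5.3]
opening: 0.565
```

```bash
python3 p.py 584.2 37.6 0 4 5
```

```text
t 27.6 pos [583.5  39.   93.7] yaw 4.1 tilt [-0.003 -0.    -1.   ] F [ 0.1  0.1 -5.3] open 0.565 q6 -0.06
-> 584.2 37.6 0.0 4.0 step 19.0
   [0, 0, 19] turn 0.0
   [0, 0, 19] turn 0.0
   [0, 0, 19] turn 0.0
   [0, 0, 19] turn 0.0
   [0, 0, 19] turn 0.0
```

drive_tool(commands=[{"linear": [0.5,1,19],"turn": [0,0,0],"grip": -1},{"linear": [0,0,19],"turn": [0,0,0],"grip": -1},{"linear": [0,0,19],"turn": [0,0,0],"grip": -1},{"linear": [0,0,19],"turn": [0,0,0],"grip": -1},{"linear": [0,0,18],"turn": [0,0,0],"grip": -1}])

```text
clock: 28.1
position: [584.0, 36.4, -0.1]
tcp_rot: [3.14, 0.109, -0.003]
wrist_force: [-0.4, -0.5, -5.7]
opening: 0.561
```

drive_tool(commands=[{"linear": [0,0,0],"turn": [0,0,0],"grip": -1},{"linear": [0,0,0],"turn": [0,0,0],"grip": -1},{"linear": [0,0,0],"turn": [0,0,0],"grip": -1}])

```text
clock: 28.4
position: [585.5, 37.0, 2.3]
tcp_rot: [3.14, 0.109, 0.001]
wrist_force: [0.3, -0.4, -4.5]
opening: 0.563
```

drive_tool(commands=[{"linear": [-1,-0.5,6],"turn": [0,0,0],"grip": -1},{"linear": [0,0,4.5],"turn": [0,0,0],"grip": -1},{"linear": [0,0,0],"turn": [0,0,0],"grip": -1},{"linear": [0,0,0],"turn": [0,0,0],"grip": -1}])

```text
clock: 28.8
position: [584.4, 37.9, -8.7]
tcp_rot: [3.14, 0.11, 0.001]
wrist_force: [0.5, -0.2, -3.7]
opening: 0.561
```

drive_tool(commands=[{"linear": [0,0,0.5],"turn": [0,0,0],"grip": -1},{"linear": [0,0,0],"turn": [0,0,0],"grip": -1}])

```text
clock: 29.0
position: [584.4, 37.9, -8.8]
tcp_rot: [3.14, 0.11, 0.001]
wrist_force: [-2.1, 0.1, 7.3]
opening: 0.564
```

drive_tool(commands=[{"linear": [0,0,0],"turn": [0,0,0],"grip": 0.6},{"linear": [0,0,0],"turn": [0,0,0],"grip": 0.6},{"linear": [0,0,0],"turn": [0,0,0],"grip": 0.6},{"linear": [0,0,-10],"turn": [0,0,0],"grip": 0.6},{"linear": [0,0,-25],"turn": [0,0,0],"grip": 0.6}])

```text
clock: 29.5
position: [582.8, 37.8, 24.9]
tcp_rot: [-3.14, -0.11, 0.005]
wrist_force: [0.2, -0.1, 1.3]
opening: 0.8
```

drive_tool(commands=[{"linear": [0,0,-40],"turn": [0,0,0],"grip": 1},{"linear": [0,0,-40],"turn": [0,0,0],"grip": 1},{"linear": [0,0,0],"turn": [0,0,0],"grip": 1},{"linear": [0,0,0],"turn": [0,0,0],"grip": 1}])

```text
clock: 29.9
position: [585.0, 37.9, 107.3]
tcp_rot: [3.14, 0.11, 0.004]
wrist_force: [-0.3, -0.3, -0.6]
opening: 0.999
```

```bash
python3 mm.py wrist k; python3 p.py 432.2 38.2 70 -2.5 5
```

```text
red plate [583.4  38.1] [85.5 86.2] -86.0 z 8.4
   obj [582.6  38.8] [48.5 50.5] -86.3 zmax 79.7  topface [581.6  35.5] [11.2 11.7] 3.4
yellow plate [ 592.6 -134.5] [40.3 85.4] -74.8 z 8.4
   obj [ 593.3 -133.9] [ 8.2 31.8] -87.5 zmax 25.2  topface [ 593.9 -136.7] [ 8.  29.4] -76.0
grey plate [432.5  38. ] [86.4 87.1] 87.8 z 8.4
   obj [431.9  38.4] [27.4 60.4] -2.5 zmax 39.7  topface [431.4  33.4] [26.9 50.5] -2.5
t 29.95 pos [584.1  37.8 106.1] yaw 4.0 tilt [ 0.001 -0.    -1.   ] F [ 0.6  0.1 -0.8] open 1.001 q6 -0.06
-> 432.2 38.2 70.0 -2.5 step 31.0
   [-30, -2, 7] turn 0.023
   [-30, -2, 7] turn 0.023
   [-30, -1, 7] turn 0.023
   [-30, 0, 7] turn 0.023
   [-30, 1, 7] turn 0.023
```

drive_tool(commands=[{"linear": [-30,-2,7],"turn": [0,0,0.023],"grip": 0.2},{"linear": [-30,-2,7],"turn": [0,0,0.023],"grip": 0.2},{"linear": [-30,-1,7],"turn": [0,0,0.023],"grip": 0.2},{"linear": [-30,0,7],"turn": [0,0,0.023],"grip": 0.2},{"linear": [-30,1,7],"turn": [0,0,0.023],"grip": 0.2}])

```text
clock: 30.45
position: [431.8, 38.2, 69.6]
tcp_rot: [3.141, -0.072, -0.004]
wrist_force: [0.7, -0.3, -0.0]
opening: 0.601
```

drive_tool(commands=[{"linear": [0,0,0],"turn": [0,0,0],"grip": 0.2},{"linear": [0,0,0],"turn": [0,0,0],"grip": 0.2},{"linear": [0,0,0],"turn": [0,0,0],"grip": 0.2}])

```text
clock: 30.75
position: [434.9, 38.2, 70.5]
tcp_rot: [-3.141, 0.07, -0.0]
wrist_force: [0.1, -0.3, 0.3]
opening: 0.598
```

```bash
python3 p.py 432.2 38.2 -15 -2.5 4
```

```text
t 30.75 pos [434.9  38.2  70.5] yaw -2.6 tilt [ 0. -0. -1.] F [ 0.1 -0.3  0.3] open 0.598 q6 0.06
-> 432.2 38.2 -15.0 -2.5 step 21.0
   [-1, 0, 21] turn -0.0
   [-1, 0, 21] turn -0.0
   [-1, 0, 21] turn -0.0
   [-1, 0, 21] turn -0.0
```

drive_tool(commands=[{"linear": [-2.5,0,20],"turn": [0,0,0],"grip": 0.2},{"linear": [0,0,25],"turn": [0,0,0],"grip": 0.2},{"linear": [0,0,25],"turn": [0,0,0],"grip": 0.2},{"linear": [0,0,12],"turn": [0,0,0],"grip": 0.2},{"linear": [0,0,0],"turn": [0,0,0],"grip": 0.2}])

```text
clock: 31.25
position: [431.4, 38.3, -12.8]
tcp_rot: [3.141, -0.071, -0.004]
wrist_force: [0.9, -0.7, 1.2]
opening: 0.602
```

drive_tool(commands=[{"linear": [0,0,0],"turn": [0,0,0],"grip": 0.2},{"linear": [0,0,3],"turn": [0,0,0],"grip": 0.2},{"linear": [0,0,0],"turn": [0,0,0],"grip": 0.2}])

```text
clock: 31.55
position: [432.2, 38.4, -13.9]
tcp_rot: [-3.141, 0.071, -0.002]
wrist_force: [0.9, 0.1, -0.5]
opening: 0.603
```

drive_tool(commands=[{"linear": [0,0,0],"turn": [0,0,0],"grip": -1},{"linear": [0,0,0],"turn": [0,0,0],"grip": -1},{"linear": [0,0,0],"turn": [0,0,0],"grip": -1},{"linear": [0,0,0],"turn": [0,0,0],"grip": -1},{"linear": [0,0,0],"turn": [0,0,0],"grip": -1}])

```text
clock: 32.05
position: [431.8, 38.4, -13.8]
tcp_rot: [-3.141, 0.071, -0.001]
wrist_force: [-2.0, 0.4, 11.0]
opening: 0.291
```

drive_tool(commands=[{"linear": [0,0,-10],"turn": [0,0,0],"grip": -1},{"linear": [0,0,-35],"turn": [0,0,0],"grip": -1},{"linear": [0,0,-40],"turn": [0,0,0],"grip": -1},{"linear": [0,0,-30],"turn": [0,0,0],"grip": -1},{"linear": [0,0,0],"turn": [0,0,0],"grip": -1}])

```text
clock: 32.55
position: [433.8, 38.4, 104.7]
tcp_rot: [-3.141, 0.071, -0.01]
wrist_force: [0.5, -0.3, -0.7]
opening: 0.294
```

```bash
python3 p.py 470 -150 100 6 6 434.4 -337.5 90 14 7
```

```text
t 32.55 pos [433.8  38.4 104.7] yaw -2.6 tilt [ 0.006  0.    -1.   ] F [ 0.5 -0.3 -0.7] open 0.294 q6 0.06
-> 470.0 -150.0 100.0 6.0 step 32.0
   [7, 31, 1] turn -0.025
   [7, 31, 1] turn -0.025
   [6, 31, 1] turn -0.025
   [5, 32, 1] turn -0.025
   [4, 32, 1] turn -0.025
   [4, 32, 1] turn -0.025
-> 434.4 -337.5 90.0 14.0 step 27.0
   [-8, 26, 1] turn -0.02
   [-8, 26, 1] turn -0.02
   [-9, 26, 1] turn -0.02
   [-9, 26, 1] turn -0.02
   [-10, 25, 1] turn -0.02
   [-10, 25, 1] turn -0.02
   [-11, 25, 1] turn -0.02
```

drive_tool(commands=[{"linear": [7,31,0],"turn": [0,0,-0.025],"grip": -1},{"linear": [7,31,0],"turn": [0,0,-0.025],"grip": -1},{"linear": [6,31,0],"turn": [0,0,-0.025],"grip": -1},{"linear": [5,32,0],"turn": [0,0,-0.025],"grip": -1},{"linear": [4,32,0],"turn": [0,0,-0.025],"grip": -1}])

```text
clock: 33.05
position: [461.2, -119.8, 100.7]
tcp_rot: [-3.139, -0.127, 0.0]
wrist_force: [0.3, 1.0, -1.0]
opening: 0.292
```

drive_tool(commands=[{"linear": [4,32,0],"turn": [0,0,-0.025],"grip": -1},{"linear": [-8,26,0],"turn": [0,0,-0.02],"grip": -1},{"linear": [-8,26,0],"turn": [0,0,-0.02],"grip": -1},{"linear": [-9,26,0],"turn": [0,0,-0.02],"grip": -1},{"linear": [-9,26,0],"turn": [0,0,-0.02],"grip": -1}])

```text
clock: 33.55
position: [447.5, -258.7, 100.6]
tcp_rot: [-3.128, -0.291, 0.001]
wrist_force: [1.2, 0.0, -0.8]
opening: 0.291
```

drive_tool(commands=[{"linear": [-10,25,1],"turn": [0,0,-0.02],"grip": -1},{"linear": [-10,25,1],"turn": [0,0,-0.02],"grip": -1},{"linear": [-11,25,1],"turn": [0,0,-0.02],"grip": -1},{"linear": [0,0,0],"turn": [0,0,0],"grip": -1},{"linear": [0,0,0],"turn": [0,0,0],"grip": -1}])

```text
clock: 34.05
position: [432.6, -337.5, 97.4]
tcp_rot: [-3.118, -0.381, 0.001]
wrist_force: [-0.3, -0.5, -0.8]
opening: 0.295
```

```bash
python3 mm.py wrist l | grep -A1 green; python3 p.py 434.4 -337.6 -5 14 5
```

```text
green plate [ 433.7 -337.8] [85.6 86.3] -76.0 z 8.4
t 34.1 pos [ 432.7 -336.9   97.5] yaw 14.0 tilt [-0.001  0.001 -1.   ] F [ 0.5  0.3 -1.6] open 0.295 q6 -0.96
-> 434.4 -337.6 -5.0 14.0 step 20.0
   [0, 0, 20] turn -0.0
   [0, 0, 20] turn -0.0
   [0, 0, 20] turn -0.0
   [0, 0, 20] turn -0.0
   [0, 0, 20] turn -0.0
```

drive_tool(commands=[{"linear": [1,1,20],"turn": [0,0,0],"grip": -1},{"linear": [0,0,20],"turn": [0,0,0],"grip": -1},{"linear": [0,0,25],"turn": [0,0,0],"grip": -1},{"linear": [0,0,20],"turn": [0,0,0],"grip": -1},{"linear": [0,0,15],"turn": [0,0,0],"grip": -1}])

```text
clock: 34.6
position: [434.2, -336.7, -3.4]
tcp_rot: [-3.117, -0.385, 0.002]
wrist_force: [-0.7, 0.3, -0.6]
opening: 0.295
```

drive_tool(commands=[{"linear": [0,0,0],"turn": [0,0,0],"grip": -1},{"linear": [0,0,0],"turn": [0,0,0],"grip": -1},{"linear": [0,0,0],"turn": [0,0,0],"grip": -1}])

```text
clock: 34.9
position: [435.0, -338.3, -1.4]
tcp_rot: [3.117, 0.384, 0.001]
wrist_force: [0.2, 0.8, -0.6]
opening: 0.295
```

drive_tool(commands=[{"linear": [-0.5,-0.5,7],"turn": [0,0,0],"grip": -1},{"linear": [0,0,5],"turn": [0,0,0],"grip": -1},{"linear": [0,0,0],"turn": [0,0,0],"grip": -1},{"linear": [0,0,0],"turn": [0,0,0],"grip": -1}])

```text
clock: 35.3
position: [433.9, -338.1, -14.3]
tcp_rot: [3.118, 0.384, 0.0]
wrist_force: [1.0, 0.1, 1.6]
opening: 0.299
```

drive_tool(commands=[{"linear": [0,0,0],"turn": [0,0,0],"grip": 0.2},{"linear": [0,0,0],"turn": [0,0,0],"grip": 0.2},{"linear": [0,0,0],"turn": [0,0,0],"grip": 0.2},{"linear": [0,0,-15],"turn": [0,0,0],"grip": 0.2},{"linear": [0,0,-30],"turn": [0,0,0],"grip": 0.2}])

```text
clock: 35.8
position: [432.6, -336.9, 29.5]
tcp_rot: [-3.115, -0.383, 0.004]
wrist_force: [0.3, -1.5, 0.2]
opening: 0.6
```

drive_tool(commands=[{"linear": [0,0,-40],"turn": [0,0,0],"grip": 0.5},{"linear": [0,0,-40],"turn": [0,0,0],"grip": 0.5},{"linear": [0,0,-40],"turn": [0,0,0],"grip": 1},{"linear": [0,0,-40],"turn": [0,0,0],"grip": 1},{"linear": [0,0,0],"turn": [0,0,0],"grip": 1}])

```text
clock: 36.3
position: [436.0, -339.8, 195.9]
tcp_rot: [3.112, 0.383, 0.008]
wrist_force: [0.4, -0.7, -0.8]
opening: 1.003
```

```bash
python3 mm.py wrist m; python3 p.py 460 -20 230 14 8
```

```text
yellow plate [ 598.  -158.2] [85.6 87.2] -75.7 z 8.2
   obj [ 598.2 -158.8] [33.7 50.3] 14.5 zmax 47.4  topface [ 598.2 -158.7] [33.6 50.1] 14.6
blue plate [ 450.5 -166.9] [57.6 86.2] -78.9 z 8.3
   obj [ 448.  -165.5] [30.2 50.6] -80.6 zmax 73.7  topface [ 448.5 -163.3] [ 5.8 29.8] -77.1
green plate [ 433.4 -337.9] [85.1 86. ] -76.0 z 8.3
   obj [ 433.  -337.8] [25.5 59.5] 14.0 zmax 39.9  topface [ 434.2 -342.1] [25.  50.6] 13.3
t 36.35 pos [ 435.  -339.   193.4] yaw 14.0 tilt [ 0.004 -0.003 -1.   ] F [-0.4  0.3  0.5] open 0.997 q6 -0.96
-> 460.0 -20.0 230.0 14.0 step 40.0
   [13, -38, -5] turn 0.0
   [13, -38, -5] turn 0.0
   [13, -38, -5] turn 0.0
   [13, -38, -5] turn 0.0
   [13, -38, -5] turn 0.0
   [13, -38, -5] turn 0.0
   [13, -38, -5] turn 0.0
   [13, -38, -5] turn 0.0
```

drive_tool(commands=[{"linear": [13,-38,-5],"turn": [0,0,0],"grip": 1},{"linear": [13,-38,-5],"turn": [0,0,0],"grip": 1},{"linear": [13,-38,-5],"turn": [0,0,0],"grip": 1},{"linear": [13,-38,-5],"turn": [0,0,0],"grip": 1},{"linear": [13,-38,-5],"turn": [0,0,0],"grip": 1}])

```text
clock: 36.85
position: [449.9, -136.1, 214.8]
tcp_rot: [-3.117, -0.383, 0.003]
wrist_force: [0.9, 0.0, 0.4]
opening: 0.998
```

drive_tool(commands=[{"linear": [10,-30,-5],"turn": [0,0,0],"grip": 1},{"linear": [0,0,0],"turn": [0,0,0],"grip": 1},{"linear": [0,0,0],"turn": [0,0,0],"grip": 1}])

```text
clock: 37.15
position: [452.8, -105.7, 220.0]
tcp_rot: [-3.117, -0.387, 0.002]
wrist_force: [0.2, -0.2, 0.1]
opening: 0.999
```

```bash
python3 mm.py wrist n; python3 p.py 480 300 240 40 10
```

```text
red plate [582.9  37.3] [85.9 86.3] 4.3 z 8.2
   obj [581.7  36.2] [50.3 51.5] 4.2 zmax 79.4  topface [578.7  38. ] [14.6 22.4] 40.3
yellow plate [ 597.8 -157.1] [85.2 86. ] -75.3 z 8.4
   obj [ 598.2 -158.5] [32.8 51. ] 15.3 zmax 47.3  topface [ 598.1 -158.5] [32.1 51. ] 15.3
blue plate [ 447.2 -152.4] [86.1 86.2] -79.3 z 8.4
   obj [ 446.  -151.9] [47.9 51.7] -78.5 zmax 73.6  topface [ 446.  -151.5] [28.1 29.6] -78.5
green plate [ 433.1 -336.9] [85.2 85.8] -75.9 z 8.5
   obj [ 432.6 -337. ] [25.8 59.7] 13.7 zmax 39.9  topface [ 433.3 -340.2] [25.7 52.7] 12.7
grey plate [432.4  37.8] [86.1 86.3] -2.3 z 8.2
t 37.2 pos [ 452.8 -106.4  219.9] yaw 14.1 tilt [-0.001  0.    -1.   ] F [0.  0.7 1.6] open 0.998 q6 -0.54
-> 480.0 300.0 240.0 40.0 step 41.0
   [13, -39, -2] turn -0.045
   [14, -38, -2] turn -0.045
   [16, -37, -2] turn -0.045
   [18, -37, -2] turn -0.045
   [19, -36, -2] turn -0.045
   [21, -35, -2] turn -0.045
   [22, -34, -2] turn -0.045
   [24, -33, -2] turn -0.045
   [25, -32, -2] turn -0.045
   [27, -31, -2] turn -0.045
```

View pics/wrist_n.png

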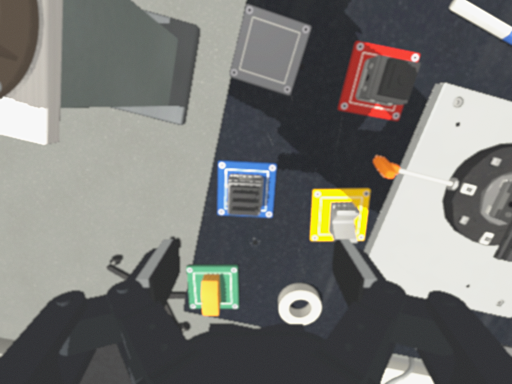

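All four sit within about 1.5 mm of their plate middles: finned (247,190), stepped (388,80), vee (343,217), resin (211,290). I check the ring, then hand in.

```bash
python3 - <<'E'
from h import *
for t in "an":
    w=np.load(f"wrist_{t}.npz")["w"]; m=(w[...,2]>14)&(w[...,2]<30)&(np.hypot(w[...,0]-565,w[...,1]+335)<60)
    print(t,m.sum(),np.round(cv2.minEnclosingCircle(w[m][:,:2].astype(np.float32))[0],1))
s=arm.sense();print(s["clock"],s["wrist_force"].round(1),s["position"].round(0)); print(arm.close_job())
E
```

```text
a 797 [ 584.3 -330.6]
n 959 [ 585.1 -330.2]
37.2 [0.  0.7 1.6] [ 453. -106.  220.]
the job is handed in; nothing more can be done
None
```

All four pieces are upright on their own plates, and I handed the job in at 37 s of the 128 s allowed. I moved resin to grey, finned to blue, vee to yellow, stepped to red and then resin from grey to green, turning each square to its plate.

**Last checks (wrist camera, piece against plate middle):**

| Piece | Plate | Offset x, y (mm) |
|---|---|---|
| finned electrode | blue | −1.2, +0.5 |
| stepped electrode | red | −1.2, −1.1 |
| vee block | yellow | +0.4, −1.4 |
| resin block | green | −0.5, −0.1 |

Heights confirm they stand upright. The grey plate is empty, the setting ring is within 1 mm of where it started, and the open gripper was well clear of everything.

**What failed or disagreed:**
- **Missed first grasp:** the first grasp closed on nothing. The images showed the fingertips about 26–31 mm behind the reported tool point, not 8 mm ahead of it as the description says. I corrected all heights for that.
- **Tip contact:** on the next try the fingertips pressed on the blue plate, with a wrist force of about 64 N (limit 120 N). I eased off at once; later contacts stayed near 11 N or below.
- **Finned offset:** readings varied with the view. Wrist views gave up to 2.2 mm off centre in x. The top camera, the less accurate one, gave about 3–4 mm. The last wrist view gave the 1.2 mm above, so I left it.

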